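Stow the mini tins in the slide-out tray, each behind its wedge

ROBOT

A 7-joint arm with a two-finger parallel gripper is mounted at the origin on the work surface. World frame = base frame: x ahead of the robot, y to its left, z up, the work surface at z = 0. Lengths are in m, angles in rad, forces in N, time in s.
With the tool pointing down it reaches from about 0.425 to 0.875 m from the base axis. Payload 4.7 kg.
Tool frame: the origin (TCP) lies between the finger pads; the fingertips stand 25 mm ahead of it and the grasp point (between the pads) lies 6 mm ahead of it; z points along the fingers, y is the line along which they close (so a half turn about z gives the same grasp; the last joint's range is limited). The gripper opens to 87 mm and grips with 3 to 60 N. Pads are 19 mm wide; open, the fingers measure 117 mm over their backs; the gripper's body (75 mm by 190 mm) begins 51 mm behind the grasp point.
Start: joints at [-1.111, 0.321, -0.07, 1.45, 0.023, 1.371, -0.057], TCP at [0.28, 0.586, 0.248] pointing down, gripper open.
Joint ranges: [-2.86, 2.86], [-0.3, 2.09], [-1.38, 1.24], [0.06, 2.45], [-1.56, 4.7], [0.09, 2.05], [-2.69, 2.69]. Speed limits (rad/s): [2.57, 2.57, 3.14, 3.14, 3.14, 3.14, 3.14].

INTERFACE

Orientations are given as a rotation vector (axis times angle).
In Python, from station import manip gives the robot as it stands. The module is installed in compiled form; this text tells all that it offers.
- The arm moves only by the tool advance, called after ">>>" in YAML: its name, and indented under it one key for each argument. Schema: {"type":"object","properties":{"ticks":{"type":"string"},"grip_n":{"type":"number"},"only":{"type":"string"},"quiet":{"type":"boolean"},"lines":{"type":"string"}},"required":["ticks"],"additionalProperties":false}. ticks is a string of 1 to 5 rows, parted by a bar, with the numbers parted by commas; each row has 5 numbers: the finger opening in m, then dx, dy, dz in m, then a turn about the tool's z in rad; each row is the pose to reach, as a shift and turn from the pose commanded when the call began, along the tool's axes at that moment; what a row does not reach only later rows make up. A row lasts 1/10 s, in which the tool goes at most 0.05 m and 0.15 rad, less where a joint would pass 70% of its speed; a pose out of reach is approached as far as the arm can. The fingers move at their own pace and stop on an object; grip_n is the grip in N (left out, the last holds). Time passes only in rows, so rows that do not move let the fingers close. The tool returns the time, the measured TCP pose, the force, the opening and the grip force at its end. only (a regular expression) keeps the lines of the reply that match it, lines (a string "A,B") keeps lines A to B, and quiet returns only ok. Input that does not fit is refused with a message, and nothing moves.
- manip.read_state(): the state, without advancing time (a new reading comes with each control period).
- manip.capture(name): name is "scene" or "top" or "wrist"; returns a dict with "pixels" (480x640x3 uint8, red, green, blue), "camera_matrix" (3x3 intrinsics, pixels), "distortion" ([k1, k2, p1, p2, k3] as OpenCV has them; the pictures are not rectified), "view" (4x4, takes a point from world to camera coordinates). Camera axes: x right, y down, z forward; pixel columns grow to the right and rows downward; lengths in m; the calibration is good to about 2 mm. A picture is of the moment at which its call begins. There is no depth.
- manip.hand_in(): hands the job in; it is judged then, once.
The state is a dict: "time": time; "joint_pos": joint angles; "joint_velocities": joint speeds; "effort": joint torques, N m; "ee_pos": TCP position; "orientation": TCP orientation; "force": force on the tool from outside, world axes, zero at the start; "wrist_torque": the same for the moment, N m; "gripper_width": finger opening in m; "gripper_force": force on a finger pad.
Only numpy, scipy, OpenCV 4.12 (cv2) and the standard library are available. Lean on these libraries where they do the work, as an engineer would, in place of code of your own. Each camera call takes 0.05 s, during which the arm holds its last target. There are 200 camera calls.

TASK

Put the drink tins from the drying mat away in the organiser: slide the red lock fully open, draw the tray right out, and lay every tin on its side across the tray, snug between the cross rail and a rubber wedge of its own, ramp towards the tin. Set each wedge down before you let its tin go, because a loose tin rolls. Then push the tray fully home, slide the lock fully shut again, and leave the tumbler, jar and tub where they stand.

Things in the scene. Friction and masses are not known exactly. Their poses are not given: they have to be found in the camera images.
- stand: fixed white organiser 320 mm deep, 420 mm wide, 106 mm high: four posts, a wire top tier (98 to 106 mm above the counter, from x = 4 mm back; stock on its back half) and a slide-out tray below. Origin on the counter, mid-width, at the front faces of the front posts; +x points into it, away from the robot, y across, z up
- tray (a joint): slide-out tray, m: 0 fully home under the tier, 0.19 at its outer stop, drawn along the stand's -x; friction about 4 N, stays where it is left. The lock bolt really holds it while locked
- tray_floor (a point): point on the tray's floor, mid-width, at the front panel's inner face; moves with it; axes as the stand's. Floor 24 mm above the counter. Front panel 10 mm thick, 42 mm above the floor; side edges a 4 mm lip, inner faces at y = +-178 mm. A 12 mm high steel cross rail spans the floor, front face at x = 140 mm: tins go before it (jars fill the part behind), open from above when the tray is out
- tray_handle (a point): middle of the tray's steel bar handle: bar 10 mm thick, 136 mm long along the stand's y (60 mm clear either side between its feet), axis 42 mm in front of the front panel, 52 mm above the counter; axes as the stand's
- lock (a joint): red lock slide on the tray's front panel, m: 0 fully open, 0.040 fully locked (end stops), grows towards the stand's +y; friction about 1.5 N, stays where it is left. Its bolt runs to +y behind a keeper on the left front post; with the bolt out the tray can be neither drawn out nor pushed home
- lock_grip (a point): middle of the free upper part of the red lock grip: block 14 mm wide in y, 18 mm in x, its top 9 mm above this point and its free faces reaching 24 mm below it; it stands just in front of the front panel (near face of the panel 9 mm behind the point); this point is 90 mm above the counter; axes as the stand's
- mat: fixed grey ribbed drying mat, 300 x 160 x 4 mm, 5 mm high ribs along its y every 30 mm; origin at the centre of its underside on the counter. The tins start lying across it (tin axis along the mat's y), each in the dip between two ribs, 90 mm apart
- board: fixed green plastic chopping board 320 x 190 x 12 mm; origin at the centre of its underside. The wedges start on it, thin ends roughly towards its +x
- can1: red mini drink tin, a cylinder 53 mm across and 88 mm long, 170 g, lying on its side; origin at its middle, x along its axis; it rolls freely. May be absent
- can2: green mini drink tin, a cylinder 53 mm across and 88 mm long, 170 g, lying on its side; origin at its middle, x along its axis; it rolls freely. May be absent
- can3: blue mini drink tin, a cylinder 53 mm across and 88 mm long, 170 g, lying on its side; origin at its middle, x along its axis; it rolls freely. May be absent
- wedge1: orange rubber wedge (chock) 40 mm long (x), 36 wide (y), 14 high, 60 g; upright sides to grip across the width; origin centre of underside; ramp at its +x end: nose at x = 20 mm, rising at 28 degrees to the flat top at x = -6 mm. A tin touches the ramp with its axis 27 mm from the origin; against the rail a tin's axis is at tray_floor x = 118 mm, its wedge then at 88 to 90
- wedge2: orange rubber wedge (chock) 40 mm long (x), 36 wide (y), 14 high, 60 g; upright sides to grip across the width; origin centre of underside; ramp at its +x end: nose at x = 20 mm, rising at 28 degrees to the flat top at x = -6 mm. A tin touches the ramp with its axis 27 mm from the origin; against the rail a tin's axis is at tray_floor x = 118 mm, its wedge then at 88 to 90
- wedge3: orange rubber wedge (chock) 40 mm long (x), 36 wide (y), 14 high, 60 g; upright sides to grip across the width; origin centre of underside; ramp at its +x end: nose at x = 20 mm, rising at 28 degrees to the flat top at x = -6 mm. A tin touches the ramp with its axis 27 mm from the origin; against the rail a tin's axis is at tray_floor x = 118 mm, its wedge then at 88 to 90
- tumbler: bystander: blue ceramic tumbler, 64 mm across, 92 mm high, origin at the centre of its underside
- pasta_jar: bystander: glass jar with a wooden cap, 90 mm across, 160 mm high, origin at the centre of its underside
- salt_tub: bystander: white tub, 64 mm across, 100 mm high, origin at the centre of its underside

How it is judged:
On the way, in this order (a step that is already met when the one before it is completed fails the run):
1. the lock is slid fully open (value of joint lock below 0.004 m), for 0.2 s.
2. the tray is drawn right out (value of joint tray above 0.183 m), for 0.2 s.
3. every tin lies released in the tray, between the cross rail and a wedge (x of can1 in the frame of tray_floor between 0.107 and 0.14 m and z of can1 in the frame of tray_floor between 0.02 and 0.035 m and y of can1 in the frame of tray_floor between -0.18 and 0.18 m and angle between the x axis of each of can1, can2, can3 and the y axis of tray_floor, either way round below 0.2 rad and contact force between each of can1, can2, can3 and the fingers below 0.05 N and ((x of can1 in the frame of wedge1 between 0.016 and 0.037 m and y of can1 in the frame of wedge1 between -0.035 and 0.035 m and x of wedge1 in the frame of tray_floor above 0.077 m and z of wedge1 in the frame of tray_floor below 0.006 m and angle between the x axis of wedge1 and the x axis of tray_floor, either way round below 0.25 rad and angle between wedge1's own z axis and vertical below 0.2 rad) or (x of can1 in the frame of wedge2 between 0.016 and 0.037 m and y of can1 in the frame of wedge2 between -0.035 and 0.035 m and x of wedge2 in the frame of tray_floor above 0.077 m and z of wedge2 in the frame of tray_floor below 0.006 m and angle between the x axis of wedge2 and the x axis of tray_floor, either way round below 0.25 rad and angle between wedge2's own z axis and vertical below 0.2 rad) or (x of can1 in the frame of wedge3 between 0.016 and 0.037 m and y of can1 in the frame of wedge3 between -0.035 and 0.035 m and x of wedge3 in the frame of tray_floor above 0.077 m and z of wedge3 in the frame of tray_floor below 0.006 m and angle between the x axis of wedge3 and the x axis of tray_floor, either way round below 0.25 rad and angle between wedge3's own z axis and vertical below 0.2 rad)) and x of can2 in the frame of tray_floor between 0.107 and 0.14 m and z of can2 in the frame of tray_floor between 0.02 and 0.035 m and y of can2 in the frame of tray_floor between -0.18 and 0.18 m and ((x of can2 in the frame of wedge1 between 0.016 and 0.037 m and y of can2 in the frame of wedge1 between -0.035 and 0.035 m and x of wedge1 in the frame of tray_floor above 0.077 m and z of wedge1 in the frame of tray_floor below 0.006 m and angle between the x axis of wedge1 and the x axis of tray_floor, either way round below 0.25 rad and angle between wedge1's own z axis and vertical below 0.2 rad) or (x of can2 in the frame of wedge2 between 0.016 and 0.037 m and y of can2 in the frame of wedge2 between -0.035 and 0.035 m and x of wedge2 in the frame of tray_floor above 0.077 m and z of wedge2 in the frame of tray_floor below 0.006 m and angle between the x axis of wedge2 and the x axis of tray_floor, either way round below 0.25 rad and angle between wedge2's own z axis and vertical below 0.2 rad) or (x of can2 in the frame of wedge3 between 0.016 and 0.037 m and y of can2 in the frame of wedge3 between -0.035 and 0.035 m and x of wedge3 in the frame of tray_floor above 0.077 m and z of wedge3 in the frame of tray_floor below 0.006 m and angle between the x axis of wedge3 and the x axis of tray_floor, either way round below 0.25 rad and angle between wedge3's own z axis and vertical below 0.2 rad)) and x of can3 in the frame of tray_floor between 0.107 and 0.14 m and z of can3 in the frame of tray_floor between 0.02 and 0.035 m and y of can3 in the frame of tray_floor between -0.18 and 0.18 m and ((x of can3 in the frame of wedge1 between 0.016 and 0.037 m and y of can3 in the frame of wedge1 between -0.035 and 0.035 m and x of wedge1 in the frame of tray_floor above 0.077 m and z of wedge1 in the frame of tray_floor below 0.006 m and angle between the x axis of wedge1 and the x axis of tray_floor, either way round below 0.25 rad and angle between wedge1's own z axis and vertical below 0.2 rad) or (x of can3 in the frame of wedge2 between 0.016 and 0.037 m and y of can3 in the frame of wedge2 between -0.035 and 0.035 m and x of wedge2 in the frame of tray_floor above 0.077 m and z of wedge2 in the frame of tray_floor below 0.006 m and angle between the x axis of wedge2 and the x axis of tray_floor, either way round below 0.25 rad and angle between wedge2's own z axis and vertical below 0.2 rad) or (x of can3 in the frame of wedge3 between 0.016 and 0.037 m and y of can3 in the frame of wedge3 between -0.035 and 0.035 m and x of wedge3 in the frame of tray_floor above 0.077 m and z of wedge3 in the frame of tray_floor below 0.006 m and angle between the x axis of wedge3 and the x axis of tray_floor, either way round below 0.25 rad and angle between wedge3's own z axis and vertical below 0.2 rad))), for 0.3 s.
4. the tray is pushed fully home (value of joint tray below 0.006 m), for 0.2 s.
5. the lock is slid fully shut (value of joint lock above 0.036 m), for 0.2 s.
At the end, for the whole second after the job is handed in: each tin present lies still, released, across the tray (0.2 rad), within 11 mm of the cross rail; a wedge lies flat in front, ramp to the tin (0.25 rad), within 10 mm of touching, centres within 35 mm sideways; tray home (6 mm), lock shut (4 mm) (all of step 3 and value of joint tray below 0.006 m and value of joint lock above 0.036 m and linear speed of each of can1, can2, can3 below 0.02 m/s).
It fails at once if a tin is let go in the tray with no wedge near it (within 95 mm) ((x of can1 in the frame of tray_floor between 0 and 0.29 m and y of can1 in the frame of tray_floor between -0.18 and 0.18 m and z of can1 in the frame of tray_floor below 0.045 m and contact force between can1 and the fingers below 0.01 N and distance between can1 and wedge1 above 0.095 m and distance between can1 and wedge2 above 0.095 m and distance between can1 and wedge3 above 0.095 m) or (x of can2 in the frame of tray_floor between 0 and 0.29 m and y of can2 in the frame of tray_floor between -0.18 and 0.18 m and z of can2 in the frame of tray_floor below 0.045 m and contact force between can2 and the fingers below 0.01 N and distance between can2 and wedge1 above 0.095 m and distance between can2 and wedge2 above 0.095 m and distance between can2 and wedge3 above 0.095 m) or (x of can3 in the frame of tray_floor between 0 and 0.29 m and y of can3 in the frame of tray_floor between -0.18 and 0.18 m and z of can3 in the frame of tray_floor below 0.045 m and contact force between can3 and the fingers below 0.01 N and distance between can3 and wedge1 above 0.095 m and distance between can3 and wedge2 above 0.095 m and distance between can3 and wedge3 above 0.095 m)).
It fails at once if the tumbler, jar or tub is shifted by more than 30 mm or tipped over (distance of any of tumbler, pasta_jar, salt_tub from where it was at the start of the episode above 0.03 m or angle between any of tumbler, pasta_jar, salt_tub's own z axis and vertical above 0.4 rad).
Of can1, can2, can3 only 2 to 3 are there at a start; the rules pass over those that are not, and their reading is None.
At some moment in a run one of wedge1, wedge2, wedge3 may be knocked a few centimetres aside while the robot is not near it.
It also fails if it takes over 210 s, if anything falls off the work surface, if the arm or the gripper's body presses on something with over 40 N, if the wrist force passes 120 N, or if a joint passes its speed limit or range.

## Working session

There is one attempt and no reset: what is moved stays moved. The work goes in short steps, Python scripts to look and compute and a tool call to move; the robot and the scene stay as the last step left them, time stands still between calls to the robot, and variables do not carry over. Pictures are saved under pics/ and viewed, at most 14 in all, crops included, and the job is handed in when it is done.

```bash
mkdir -p pics; cat > h.py <<'E'
import numpy as np,cv2
from station import manip
from scipy.spatial.transform import Rotation as R
def cap(n,f=None):
    c=manip.capture(n)
    if f: cv2.imwrite('pics/'+f,c['pixels'][:,:,::-1])
    return c
def ray(c,uv):
    uv=np.array(uv,float).reshape(-1,1,2)
    n=cv2.undistortPoints(uv,np.array(c['camera_matrix']),np.array(c['distortion']))[:,0]
    V=np.array(c['view']);Rw=V[:3,:3].T
    return -Rw@V[:3,3],(Rw@np.c_[n,np.ones(len(n))].T).T
def atz(c,uv,z):
    o,d=ray(c,uv);return o+d*((z-o[2])/d[:,2])[:,None]
def proj(c,P):
    V=np.array(c['view']);return cv2.projectPoints(np.array(P,float).reshape(-1,3),cv2.Rodrigues(V[:3,:3])[0],V[:3,3],np.array(c['camera_matrix']),np.array(c['distortion']))[0][:,0]
def totool(P):
    s=manip.read_state();r=R.from_rotvec(s['orientation'])
    return r.inv().apply(np.array(P)-s['ee_pos'])
E
python3 - <<'E'
from h import *
import pickle
s=manip.read_state();print({k:np.round(v,3) for k,v in s.items()});print(R.from_rotvec(s['orientation']).as_matrix().round(3))
d={n:cap(n,n+'0.png') for n in('scene','top','wrist')}
pickle.dump(d,open('d0.pkl','wb'))
for n in d: V=d[n]['view'];print(n,(-V[:3,:3].T@V[:3,3]).round(3))
E
```

```text
{'time': np.float64(0.0), 'joint_pos': array([-1.111,  0.322, -0.07 ,  1.452,  0.023,  1.371, -0.057]), 'joint_velocities': array([-0.   , -0.001,  0.001,  0.   ,  0.   ,  0.001, -0.001]), 'effort': array([-0.0000e+00, -4.9128e+01, -4.0400e-01, -3.1253e+01, -6.4000e-02,
        4.4000e-02,  0.0000e+00]), 'ee_pos': array([0.28 , 0.586, 0.246]), 'orientation': array([-6.940e-01, -3.064e+00,  3.000e-03]), 'force': array([0.197, 0.165, 0.388]), 'wrist_torque': array([-0.035, -0.005,  0.042]), 'gripper_force': np.float64(0.0), 'gripper_width': np.float64(0.087)}
[[-0.902  0.431 -0.001]
 [ 0.431  0.902 -0.002]
 [-0.    -0.002 -1.   ]]
scene [ 1.237 -0.8    0.797]
top [ 0.389 -0.014  1.001]
wrist [0.212 0.618 0.384]
```

View pics/scene0.png

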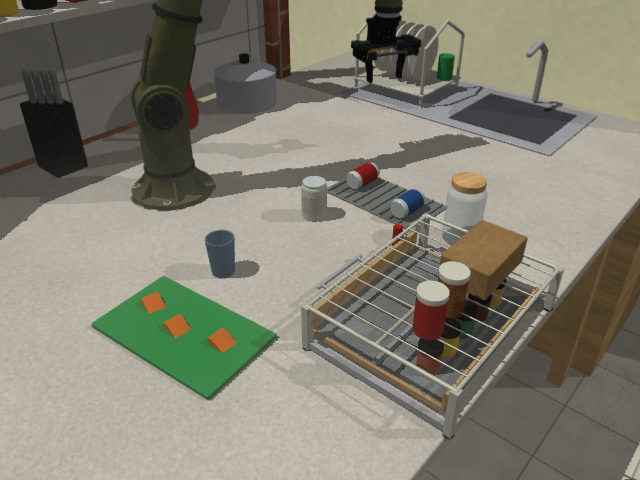

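View pics/top0.png

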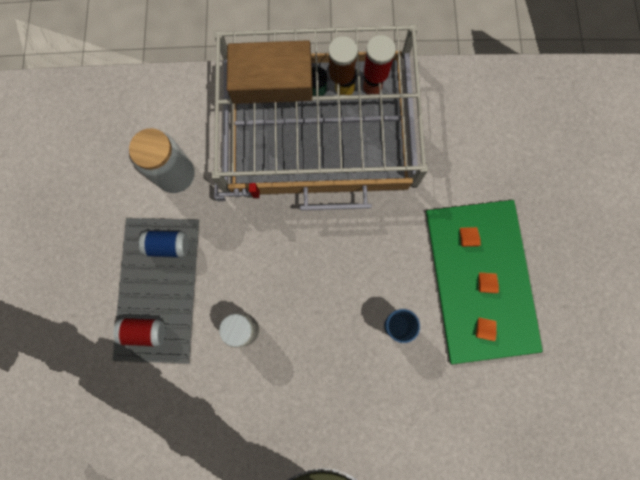

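The scene shows two tins, red and blue, on the mat in the top view at (140,332) and (162,243). The three wedges are on the board at (470,237), (488,283) and (487,330). The lock is at (253,190) and the handle at (335,207). I'll zoom in before measuring.

```bash
python3 - <<'E'
from h import *
import pickle
d=pickle.load(open('d0.pkl','rb'));t=d['top']['pixels'][:,:,::-1];
r=lambda i,s:cv2.resize(i,s,interpolation=cv2.INTER_CUBIC)
a=r(t[220:350,440:520],(300,488)); 
b=r(t[150:225,200:440],(800,250))[:,:500*800//800+0]
cv2.imwrite('pics/c1.png',np.vstack([r(t[150:225,205:435],(780,254)),np.hstack([r(t[220:350,445:525],(210,340)),r(t[215:365,105:205],(226,340)),r(d['scene']['pixels'][280:360,130:245,::-1],(344,340))])]))
c=d['top']
hsv=cv2.cvtColor(c['pixels'],cv2.COLOR_RGB2HSV)
def blobs(lo,hi,name,z,amin=60):
    m=cv2.inRange(hsv,lo,hi)
    n,l,st,ce=cv2.connectedComponentsWithStats(m)
    for i in range(1,n):
        if st[i,4]>amin:
            pts=np.argwhere(l==i)[:,::-1].astype(np.float32)
            w=atz(c,pts,z)[:,:2].astype(np.float32);q=cv2.minAreaRect(w*1000)
            print(name,ce[i].round(1),st[i,4],w.mean(0).round(4),np.round(q[0],1),np.round(q[1],1),round(q[2],1))
blobs((6,150,80),(18,255,255),'orange',.02)
blobs((50,120,40),(75,255,255),'green',.012)
blobs((108,120,30),(125,255,255),'blue',.035)
blobs((0,180,60),(4,255,255),'red',.035,20)
blobs((0,0,30),(179,60,110),'grey',.005,3000)
# stand features
print('handle bar ends',atz(c,[(301,207),(370,206)],.052).round(4))
print('front tier corners',atz(c,[(214,176),(424,172)],.106).round(4))
print('tier back',atz(c,[(217,31),(414,28)],.106).round(4))
print('objs',atz(c,[(236,330)],.1).round(3),atz(c,[(403,325)],.092).round(3),atz(c,[(151,148)],.16).round(3))
E
```

```text
orange [469.7 236.6] 321 [ 0.5672 -0.3146] [ 567.4 -314.5] [38.9 35.7] 88.9
orange [488.1 282.6] 340 [ 0.4715 -0.3457] [ 471.6 -345.5] [36.8 38.5] 85.9
orange [486.2 329. ] 361 [ 0.3787 -0.335 ] [ 378.7 -335.4] [38.2 39.5] 78.9
green [482.9 281.4] 12586 [ 0.4761 -0.338 ] [ 479.4 -337.9] [315.6 187.6] 5.8
blue [160.2 243.3] 705 [0.5632 0.3216] [563.4 321.1] [65.5 50.9] 86.6
red [383.4  71.7] 141 [ 0.9324 -0.1505] [ 933.5 -150.3] [20.  51.3] 72.1
red [253.5 189.5] 93 [0.6727 0.1301] [671.6 130.1] [26.4 18.7] 0.5
red [135.2 331.8] 690 [0.3848 0.3659] [384.5 365.9] [62.4 47.2] 89.4
grey [585.6  25.9] 5809 [ 1.0615 -0.6311] [1060.6 -633.9] [139.6 277.2] 0.5
grey [322.9 132. ] 10939 [ 0.8088 -0.0163] [851.1 -16.6] [251.8 383.1] 0.6
grey [148.1 359.2] 23992 [0.3319 0.3517] [262.9 338. ] [692.9 508.8] 30.7
handle bar ends [[ 0.6288  0.0311  0.052 ]
 [ 0.628  -0.1081  0.052 ]]
front tier corners [[ 0.6807  0.1967  0.106 ]
 [ 0.6797 -0.2093  0.106 ]]
tier back [[ 0.9948  0.1989  0.106 ]
 [ 0.9902 -0.208   0.106 ]]
objs [[0.386 0.151 0.1  ]] [[ 0.39  -0.157  0.092]] [[0.721 0.303 0.16 ]]
```

View pics/c1.png

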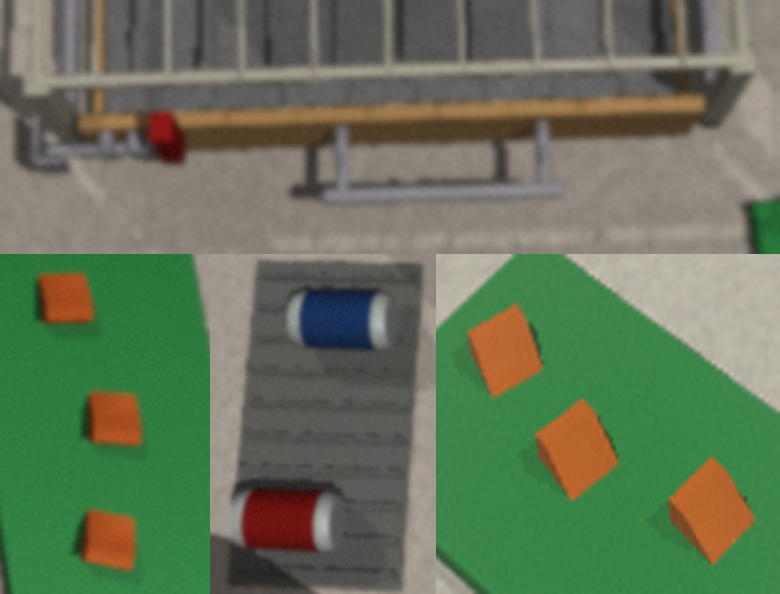

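```bash
cat >> h.py <<'E'
def go(x,y,z,yaw):
    """tool-axes shift/turn to put TCP at xyz with closing line (tool y) at world yaw deg (mod 180)"""
    s=manip.read_state();m=R.from_rotvec(s['orientation']).as_matrix()
    cur=np.degrees(np.arctan2(m[1,1],m[0,1]));d=(yaw-cur+90)%180-90
    v=m.T@(np.array([x,y,z])-s['ee_pos'])
    print('shift',v.round(4),'turn',round(-np.radians(d),4),'| cur yaw',cur.round(2),'ee',s['ee_pos'].round(4),'tilt',m[:,2].round(4))
E
python3 - <<'E'
from h import *
import pickle
c=pickle.load(open('d0.pkl','rb'))['top']
print('lock top',atz(c,[(252.8,186.5)],.099).round(4), 'panel top edge',atz(c,[(229,187),(411,181)],.066).round(4))
go(.60,.13,.25,90)
E
```

```text
lock top [[0.6599 0.122  0.099 ]] panel top edge [[ 0.6699  0.1751  0.066 ]
 [ 0.6744 -0.1908  0.066 ]]
shift [-0.4852 -0.2736 -0.0028] turn -0.4458 | cur yaw 64.46 ee [0.2801 0.5861 0.2467] tilt [-6.0e-04 -1.4e-03 -1.0e+00]
```

>>> advance:
  ticks: "0.087,-0.04,-0.022,0,-0.15 | 0.087,-0.08,-0.045,0,-0.3 | 0.087,-0.12,-0.067,0,-0.446 | 0.087,-0.16,-0.09,0,-0.446 | 0.087,-0.2,-0.112,0,-0.446"

```text
time: 0.65
ee_pos: [0.4132, 0.3973, 0.2474]
orientation: [0.001, -3.141, 0.0]
force: [0.4, 0.1, 0.4]
gripper_width: 0.0871
gripper_force: 0.0
```

```bash
python3 -c "
from h import *
go(.60,.13,.25,90)"
```

```text
shift [-0.1867 -0.2674 -0.0026] turn 0.0004 | cur yaw 90.02 ee [0.4132 0.3973 0.2474] tilt [-1.e-04 -2.e-04 -1.e+00]
```

>>> advance:
  ticks: "0.087,-0.025,-0.04,0,0 | 0.087,-0.05,-0.08,0,0 | 0.087,-0.075,-0.12,0,0 | 0.087,-0.1,-0.16,0,0 | 0.087,-0.125,-0.2,0,0"

```text
time: 1.15
ee_pos: [0.5381, 0.1974, 0.2475]
orientation: [-0.0, 3.142, 0.0]
force: [0.2, 0.8, -0.2]
gripper_width: 0.0873
gripper_force: 0.0
```

>>> advance:
  ticks: "0.087,-0.02,-0.03,0,0 | 0.087,-0.04,-0.065,0,0 | 0.087,-0.04,-0.065,0,0"

```text
time: 1.45
ee_pos: [0.58, 0.1263, 0.2473]
orientation: [0.016, 3.14, -0.007]
force: [0.8, -0.9, 0.5]
gripper_width: 0.0874
gripper_force: 0.0
```

```bash
python3 -c "
from h import *
import pickle
pickle.dump(cap('wrist','w1.png'),open('d1.pkl','wb'))
go(.60,.13,.25,90)"
```

```text
shift [-0.0214  0.     -0.0028] turn -0.0065 | cur yaw 89.63 ee [0.5786 0.1301 0.2472] tilt [-1.0e-04 -1.7e-03 -1.0e+00]
```

View pics/w1.png

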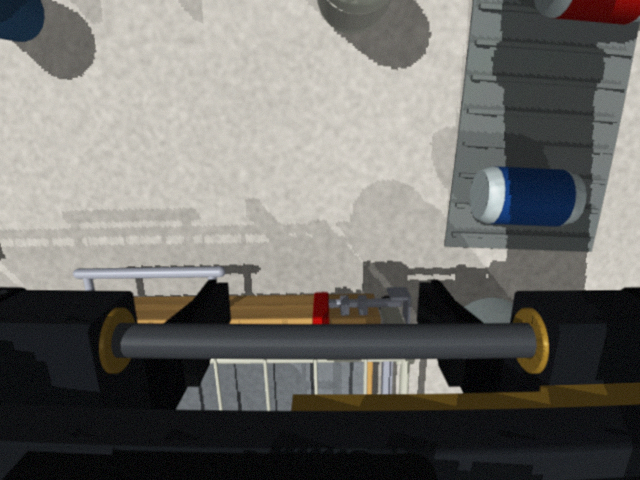

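The wrist view shows the lock grip at about (321,308), the handle bar from (77,273) to (222,271), and the blue tin at (528,196).

```bash
python3 - <<'E'
from h import *
import pickle
c=pickle.load(open('d1.pkl','rb'))
hsv=cv2.cvtColor(c['pixels'],cv2.COLOR_RGB2HSV)
m=cv2.inRange(hsv,(0,150,60),(5,255,255));p=np.argwhere(m[280:340,300:345])[:,::-1]+[300,280]
for r in range(288,328,3):
    q=p[p[:,1]==r]; 
    if len(q): print(r,q[:,0].min(),q[:,0].max(),c['pixels'][r,321],atz(c,[(q[:,0].min(),r),(q[:,0].max()+1,r)],.099).round(4)[:,:2].tolist())
print('handle',atz(c,[(74,273),(225,271)],.052).round(4))
print('panel',atz(c,[(165,296),(300,294)],.066).round(4))
E
```

```text
294 314 327 [88 11  2] [[0.6305, 0.1172], [0.6306, 0.1285]]
297 314 327 [93 12 12] [[0.6331, 0.1172], [0.6332, 0.1285]]
300 314 326 [88 11  6] [[0.6358, 0.1171], [0.6359, 0.1277]]
303 314 327 [90  5  4] [[0.6384, 0.1171], [0.6385, 0.1285]]
306 314 325 [91  6  6] [[0.6411, 0.117], [0.6412, 0.1268]]
309 314 327 [89 13  6] [[0.6438, 0.117], [0.6439, 0.1284]]
312 313 327 [93 10 16] [[0.6465, 0.1161], [0.6466, 0.1284]]
315 313 328 [92  5  4] [[0.6492, 0.1161], [0.6493, 0.1292]]
318 313 328 [151   8   9] [[0.652, 0.116], [0.6521, 0.1292]]
321 313 328 [170  17  14] [[0.6547, 0.116], [0.6548, 0.1292]]
324 313 321 [76 26 25] [[0.6575, 0.1159], [0.6575, 0.1234]]
handle [[ 0.6292 -0.1122  0.052 ]
 [ 0.6277  0.0334  0.052 ]]
panel [[ 0.6465 -0.0201  0.066 ]
 [ 0.645   0.1034  0.066 ]]
```

>>> advance:
  ticks: "0.04,-0.04,-0.004,0.04,0 | 0.04,-0.08,-0.0075,0.08,0 | 0.04,-0.08,-0.0075,0.12,0 | 0.04,-0.08,-0.0075,0.15,0 | 0.04,-0.08,-0.0075,0.15,0"
  grip_n: 10

```text
time: 2.0
ee_pos: [0.6531, 0.1276, 0.0911]
orientation: [0.003, -3.13, 0.003]
force: [-1.2, 0.5, -0.3]
gripper_width: 0.0549
gripper_force: 0.0
```

>>> advance:
  ticks: "0,0,0,0,0 | 0,0,0,0,0 | 0,0,0,0,0"
  grip_n: 20

```text
time: 2.3
ee_pos: [0.659, 0.1275, 0.1007]
orientation: [-0.001, 3.137, 0.002]
force: [0.1, -0.5, -0.0]
gripper_width: 0.0312
gripper_force: 0.0
```

```bash
python3 -c "
from h import *
go(.66,.1225,.097,90.3)"
```

```text
shift [-0.001  -0.005   0.0036] turn -0.0045 | cur yaw 90.04 ee [0.659  0.1275 0.1007] tilt [ 0.0046  0.0016 -1.    ]
```

>>> advance:
  ticks: "0.03,-0.001,-0.005,0.0035,0 | 0.03,-0.001,-0.005,0.0035,0 | 0,-0.001,-0.005,0.0035,0 | 0,-0.001,-0.005,0.0035,0 | 0,-0.001,-0.005,0.0035,0"
  grip_n: 20

```text
time: 2.8
ee_pos: [0.6585, 0.122, 0.0941]
orientation: [-0.0, 3.141, 0.001]
force: [-0.6, -0.3, 0.7]
gripper_width: 0.014
gripper_force: 20.3
```

>>> advance:
  ticks: "0,0,0,0,0 | 0,0,0,0,0"
  grip_n: 20

```text
time: 3.0
ee_pos: [0.6585, 0.122, 0.0941]
orientation: [-0.001, 3.141, 0.0]
force: [-0.1, 0.7, 1.3]
gripper_width: 0.0139
gripper_force: 20.0
```

```bash
python3 -c "
from h import *
go(.66,.1225,.097,90.3)"
```

```text
shift [-0.0015  0.0005 -0.0029] turn -0.0046 | cur yaw 90.04 ee [0.6585 0.122  0.0941] tilt [ 1.e-04  2.e-04 -1.e+00]
```

Gripped at 14 mm, which matches the block's width. Now I'll slide it open.

>>> advance:
  ticks: "0,0,-0.011,0,0 | 0,0,-0.022,0,0 | 0,0,-0.033,0,0 | 0,0,-0.041,0,0 | 0,0,-0.041,0,0"
  grip_n: 20

```text
time: 3.5
ee_pos: [0.6588, 0.0839, 0.0942]
orientation: [-0.002, 3.14, 0.009]
force: [3.2, 8.1, -1.7]
gripper_width: 0.0138
gripper_force: 20.0
```

>>> advance:
  ticks: "0,0,0,0,0 | 0,0,0,0,0"
  grip_n: 20

```text
time: 3.7
ee_pos: [0.6588, 0.0839, 0.0942]
orientation: [-0.003, 3.14, 0.007]
force: [2.2, 6.9, -1.1]
gripper_width: 0.0143
gripper_force: 20.0
```

>>> advance:
  ticks: "0,0,-0.002,0,0 | 0,0,-0.003,0,0 | 0,0,-0.003,0,0"
  grip_n: 25

```text
time: 4.0
ee_pos: [0.6588, 0.0837, 0.0942]
orientation: [-0.005, 3.14, 0.013]
force: [2.2, 11.2, -2.6]
gripper_width: 0.0141
gripper_force: 25.0
```

>>> advance:
  ticks: "0.03,0,0.003,0,0 | 0.04,0,0.003,0,0 | 0.04,0,0.003,-0.04,0 | 0.04,0,0.003,-0.08,0 | 0.04,0,0.003,-0.08,0"
  grip_n: 20

```text
time: 4.5
ee_pos: [0.662, 0.0782, 0.1809]
orientation: [0.004, 3.131, 0.0]
force: [0.9, 0.1, 1.2]
gripper_width: 0.0384
gripper_force: 0.0
```

```bash
python3 -c "
from h import *
go(.627,-0.039,.175,0.3)"
```

```text
shift [ 0.0348 -0.1173  0.0055] turn 1.5628 | cur yaw 89.84 ee [0.662  0.0782 0.1809] tilt [ 1.040e-02  1.000e-04 -9.999e-01]
```

```bash
python3 -c "
from h import *
print(manip.read_state()['joint_pos'].round(2))"
```

```text
[-0.36  0.39  0.26  1.51 -0.1   1.25  1.48]
```

>>> advance:
  ticks: "0.03,0,-0.024,0,0.15 | 0.03,0.01,-0.048,0,0.3 | 0.03,0.02,-0.072,0,0.45 | 0.03,0.03,-0.096,0,0.6 | 0.03,0.034,-0.119,0,0.75"

```text
time: 5.0
ee_pos: [0.6229, -0.0418, 0.1738]
orientation: [-1.163, -2.917, 0.003]
force: [-0.1, 0.4, 1.3]
gripper_width: 0.0303
gripper_force: 0.0
```

```bash
python3 -c "
from h import *
print(manip.read_state()['joint_pos'].round(2))
go(.627,-0.039,.175,0.3)"
```

```text
[-0.32  0.33  0.43  1.63 -0.14  1.22  0.94]
shift [-0.001   0.0048 -0.0012] turn 0.8066 | cur yaw 46.52 ee [ 0.6229 -0.0418  0.1738] tilt [-0.0015 -0.0011 -1.    ]
```

>>> advance:
  ticks: "0.03,0,0,0,0.15 | 0.03,0,0,0,0.3 | 0.03,0,0,0,0.45 | 0.03,0,0,0,0.6 | 0.03,0,0,0,0.75"

```text
time: 5.5
ee_pos: [0.6238, -0.0406, 0.1738]
orientation: [2.151, 2.289, -0.003]
force: [-0.7, 0.2, 0.4]
gripper_width: 0.0304
gripper_force: 0.0
```

>>> advance:
  ticks: "0.03,0,0,0,0.057 | 0.03,0,0,0,0.057 | 0.03,0,0,0,0.057"

```text
time: 5.8
ee_pos: [0.6241, -0.0396, 0.1739]
orientation: [2.206, 2.237, -0.002]
force: [-0.0, 0.6, -0.2]
gripper_width: 0.03
gripper_force: 0.0
```

```bash
python3 -c "
from h import *
go(.627,-0.039,.066,0.3)"
```

```text
shift [0.0007 0.003  0.1078] turn 0.0087 | cur yaw 0.8 ee [ 0.6241 -0.0396  0.1739] tilt [-7.e-04 -7.e-04 -1.e+00]
```

>>> advance:
  ticks: "0.03,0,0.003,0.03,0.008 | 0.03,0,0.003,0.06,0.008 | 0.03,0,0.003,0.085,0.008 | 0.03,0,0.003,0.1,0.008 | 0.03,0,0.003,0.106,0.008"

```text
time: 6.3
ee_pos: [0.6265, -0.0386, 0.0664]
orientation: [-2.213, -2.227, 0.003]
force: [-0.8, 0.3, 0.2]
gripper_width: 0.0295
gripper_force: 0.0
```

>>> advance:
  ticks: "0,0,0,0,0 | 0,0,0,0,0 | 0,0,0,0,0 | 0,0,0,0,0"
  grip_n: 30

```text
time: 6.7
ee_pos: [0.6288, -0.0383, 0.0695]
orientation: [2.213, 2.227, 0.004]
force: [0.9, -0.1, 2.1]
gripper_width: 0.0088
gripper_force: 30.0
```

>>> advance:
  ticks: "0,0,-0.02,0,0 | 0,0,-0.045,0,0 | 0,0,-0.07,0,0 | 0,0,-0.095,0,0 | 0,0,-0.12,0,0"
  grip_n: 40

```text
time: 7.2
ee_pos: [0.5097, -0.0394, 0.0694]
orientation: [2.211, 2.224, 0.007]
force: [4.7, -1.6, 0.2]
gripper_width: 0.0089
gripper_force: 40.0
```

>>> advance:
  ticks: "0,0,-0.025,0,0 | 0,0,-0.05,0,0 | 0,0,-0.065,0,0 | 0,0,-0.072,0,0 | 0,0,-0.072,0,0"
  grip_n: 40

```text
time: 7.7
ee_pos: [0.439, -0.0401, 0.0695]
orientation: [2.21, 2.223, 0.01]
force: [8.7, -3.7, -5.0]
gripper_width: 0.0084
gripper_force: 40.0
```

>>> advance:
  ticks: "0.02,0,0.002,0,0 | 0.03,0,0.002,0,0 | 0.03,0,0.002,-0.03,0 | 0.03,0,0.002,-0.08,0 | 0.04,0,0.002,-0.13,0"
  grip_n: 20

```text
time: 8.2
ee_pos: [0.4362, -0.0393, 0.1989]
orientation: [-2.213, -2.226, 0.004]
force: [1.4, 0.4, 0.3]
gripper_width: 0.0323
gripper_force: 0.0
```

>>> advance:
  ticks: "0.08,-0.03,0,-0.02,-0.15 | 0.08,-0.07,0.02,-0.04,-0.3 | 0.08,-0.11,0.04,-0.05,-0.45 | 0.08,-0.15,0.06,-0.05,-0.6 | 0.08,-0.19,0.08,-0.05,-0.75"

```text
time: 8.7
ee_pos: [0.5082, -0.2062, 0.2483]
orientation: [-1.411, -2.805, -0.004]
force: [-0.4, 0.4, -0.8]
gripper_width: 0.0704
gripper_force: 0.0
```

```bash
python3 -c "
from h import *
go(.55,-0.33,.25,90)"
```

```text
shift [-0.1243 -0.0402 -0.002 ] turn -0.9318 | cur yaw 36.61 ee [ 0.5082 -0.2062  0.2483] tilt [-3.0e-04  2.9e-03 -1.0e+00]
```

>>> advance:
  ticks: "0.08,-0.03,-0.01,0,-0.15 | 0.08,-0.06,-0.02,0,-0.3 | 0.08,-0.09,-0.03,0,-0.45 | 0.08,-0.11,-0.035,0,-0.6 | 0.08,-0.11,-0.035,0,-0.75"

```text
time: 9.2
ee_pos: [0.5437, -0.3179, 0.2463]
orientation: [-0.308, -3.123, 0.0]
force: [-0.6, -0.2, -0.2]
gripper_width: 0.0801
gripper_force: 0.0
```

>>> advance:
  ticks: "0.08,0,0,0,-0.15 | 0.08,0,0,0,-0.18 | 0.08,0,0,0,-0.18 | 0.08,0,0,0,-0.18"

```text
time: 9.6
ee_pos: [0.5443, -0.3145, 0.2473]
orientation: [-0.033, -3.14, -0.004]
force: [-1.1, -0.1, -0.4]
gripper_width: 0.0801
gripper_force: 0.0
```

```bash
python3 -c "
from h import *
import pickle
pickle.dump({n:cap(n,n+'2.png') for n in('wrist','top')},open('d2.pkl','wb'))
go(.55,-0.33,.25,90)
t=cv2.imread('pics/top2.png');w=cv2.imread('pics/wrist2.png')
cv2.imwrite('pics/c2.png',np.hstack([w[:,:400],cv2.resize(t[20:345,190:430],(400,480))]))
"
```

```text
shift [-0.0059 -0.0153 -0.0026] turn -0.0199 | cur yaw 88.86 ee [ 0.5444 -0.3146  0.2474] tilt [-0.001   0.0021 -1.    ]
```

View pics/wrist2.png

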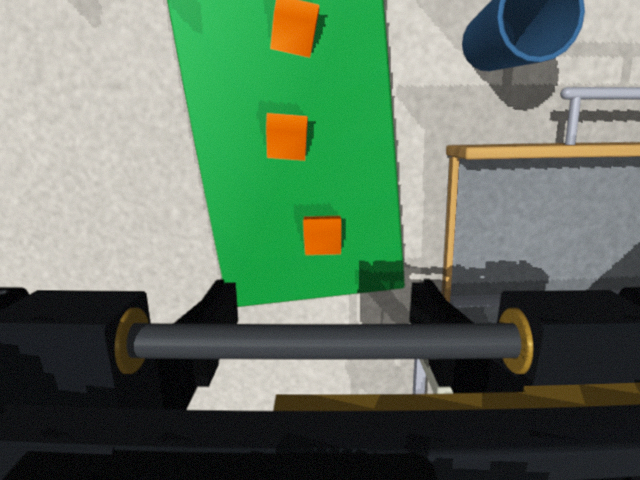

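View pics/top2.png

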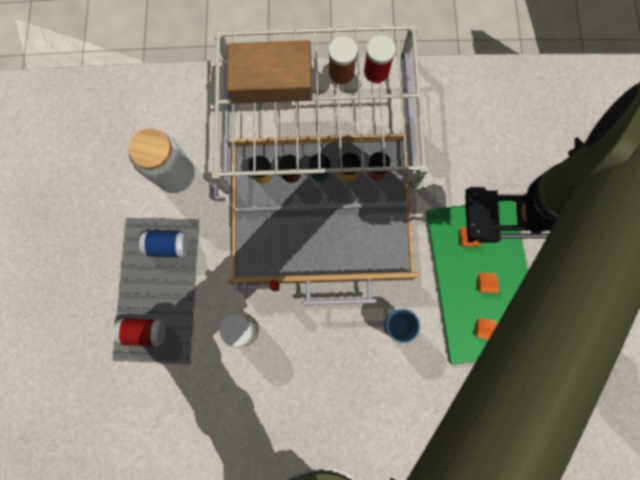

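Top view: the tray is out, with its panel at row 277 and the rail at row 208. Wrist view: the wedges are at (322,236), (287,137) and (295,27). I need a contrast-stretched zoom to see which way their ramps point.

```bash
python3 - <<'E'
from h import *
import pickle
d=pickle.load(open('d2.pkl','rb'));c=d['wrist'];p=c['pixels']
def st(a):
    a=a.astype(float);g=a[:,:,0]*.3+a[:,:,1]*.7
    m=(a[:,:,0]>150);lo,hi=np.percentile(g[m],[2,98]);return cv2.resize(np.clip((g-lo)/(hi-lo)*220+20,0,255).astype(np.uint8),(260,260),interpolation=cv2.INTER_NEAREST)
cv2.imwrite('pics/c3.png',np.hstack([st(p[204:270,290:356]),st(p[104:170,254:320]),st(p[0:66,262:328])]))
hsv=cv2.cvtColor(p,cv2.COLOR_RGB2HSV);m=cv2.inRange(hsv,(6,180,150),(16,255,255));n,l,s,ce=cv2.connectedComponentsWithStats(m)
for i in range(1,n):
    if 300<s[i,4]<5000 and ce[i][0]<400:
        w=atz(c,np.argwhere(l==i)[:,::-1],.019)[:,:2].astype(np.float32)*1000;q=cv2.minAreaRect(w);print(ce[i].round(1),s[i,4],w.mean(0).round(1),np.round(q[0],1),np.round(q[1],1),round(q[2],1))
        col=p[l==i]; 
        r=np.argwhere(l==i)
        for y in range(r[:,0].min(),r[:,0].max()+1,3): print(y,p[y][l[y]==i].mean(0).round(),end=' ')
        print()
t=d['top']
print('panel inner top',atz(t,[(232,275),(414,272)],.066).round(4),'rail top',atz(t,[(236,210),(408,206)],.036).round(4))
print('handle',atz(t,[(304,302),(374,300)],.052).round(4),'lock',atz(t,[(275,282)],.099).round(4))
E
```

```text
[293.9  26.2] 2145 [ 378.6 -336.7] [ 378.6 -337.2] [36.7 42.5] 77.3
0 [239. 130.  22.] 3 [237. 127.  18.] 6 [236. 122.  14.] 9 [231. 116.   7.] 12 [229. 111.   3.] 15 [227. 107.   2.] 18 [224. 105.   2.] 21 [225. 105.   2.] 24 [225. 107.   3.] 27 [228. 110.   5.] 30 [228. 111.   7.] 33 [229. 112.   7.] 36 [228. 114.   8.] 39 [230. 115.  10.] 42 [229. 115.  10.] 45 [230. 115.  10.] 48 [228. 115.  12.] 51 [225. 110.   8.] 54 [215. 102.   7.] 
[286.1 136. ] 1693 [ 471.4 -347.4] [ 471.8 -347.6] [36.3 39. ] 84.9
114 [225. 131.  29.] 117 [236. 121.  12.] 120 [233. 116.   5.] 123 [230. 111.   3.] 126 [226. 106.   1.] 129 [221. 100.   0.] 132 [221. 100.   0.] 135 [223. 102.   0.] 138 [224. 104.   1.] 141 [224. 104.   1.] 144 [224. 106.   3.] 147 [224. 106.   2.] 150 [226. 107.   2.] 153 [225. 107.   3.] 156 [225. 107.   4.] 159 [197. 108.  18.] 
[322.3 235.5] 1292 [ 567.2 -316. ] [ 567.3 -316.2] [35.8 35.8] 88.8
218 [160.  66.   1.] 221 [230. 108.   1.] 224 [228. 105.   1.] 227 [226. 104.   0.] 230 [223. 101.   0.] 233 [220. 100.   1.] 236 [220. 100.   1.] 239 [221. 100.   0.] 242 [221. 100.   0.] 245 [222. 101.   1.] 248 [222. 101.   1.] 251 [222. 101.   1.] 
panel inner top [[ 0.4919  0.1665  0.066 ]
 [ 0.4911 -0.1873  0.066 ]] rail top [[ 0.6294  0.1658  0.036 ]
 [ 0.6304 -0.1876  0.036 ]]
handle [[ 0.438   0.0273  0.052 ]
 [ 0.4394 -0.1092  0.052 ]] lock [[0.4737 0.0791 0.099 ]]
```

View pics/c3.png

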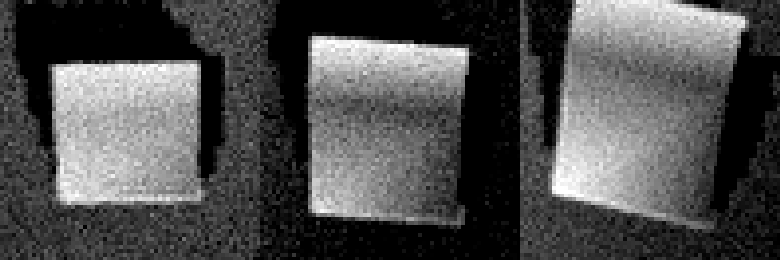

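Each wedge has its crease nearer the robot side, with the long ramp towards +x, so the thin ends already point into the tray. Tray_floor x0 comes out at about 0.4905 from the handle, rail and panel. Next I'll measure wedge centres precisely.

```bash
python3 - <<'E'
from h import *
import pickle
c=pickle.load(open('d2.pkl','rb'))['wrist']
for nm,b,n in(('w1',[(304,219),(341,218)],[(305,255),(342,254)]),('w2',[(267,114),(307,117)],[(266,158),(305,160)]),('w3',[(276,-1),(319,5)],[(270,49),(311,57)])):
    B=atz(c,b,.026);N=atz(c,n,.012);print(nm,B[:,:2].round(4).tolist(),N[:,:2].round(4).tolist(),'len',np.linalg.norm(B.mean(0)-N.mean(0)).round(4),'ctr',((B+N)/2).mean(0).round(4))
go(.566,-.316,.05,88.8)
E
```

```text
w1 [[0.5485, -0.3331], [0.5482, -0.2977]] [[0.5892, -0.3341], [0.5889, -0.2964]] len 0.0431 ctr [ 0.5687 -0.3153  0.019 ]
w2 [[0.4517, -0.363], [0.4551, -0.3273]] [[0.4912, -0.3682], [0.494, -0.331]] len 0.0419 ctr [ 0.473  -0.3474  0.019 ]
w3 [[0.3586, -0.3505], [0.3641, -0.3145]] [[0.395, -0.3592], [0.4026, -0.3227]] len 0.0409 ctr [ 0.3801 -0.3368  0.019 ]
shift [-0.0218 -0.0014  0.1974] turn 0.001 | cur yaw 88.86 ee [ 0.5444 -0.3146  0.2474] tilt [-0.001   0.0021 -1.    ]
```

>>> advance:
  ticks: "0.06,-0.023,-0.001,0.05,0 | 0.06,-0.023,-0.001,0.1,0 | 0.06,-0.023,-0.001,0.15,0 | 0.06,-0.023,-0.001,0.185,0 | 0.06,-0.023,-0.001,0.203,0"

```text
time: 10.2
ee_pos: [0.5649, -0.3142, 0.0402]
orientation: [-0.03, -3.135, -0.007]
force: [0.2, 1.2, -0.2]
gripper_width: 0.0609
gripper_force: 0.0
```

>>> advance:
  ticks: "0.06,0,0,0.003,0 | 0,0,0,0.003,0 | 0,0,0,0.003,0 | 0,0,0,0.003,0 | 0,0,0,0.003,0"
  grip_n: 20

```text
time: 10.7
ee_pos: [0.5681, -0.3164, 0.0431]
orientation: [0.03, 3.14, 0.002]
force: [-0.7, 0.1, 2.5]
gripper_width: 0.0356
gripper_force: 6.5
```

>>> advance:
  ticks: "0,0,0,0,0 | 0,0,0,-0.03,0 | 0,0,0,-0.07,0 | 0,0,0,-0.11,0 | 0,0,0,-0.13,0"
  grip_n: 25

```text
time: 11.2
ee_pos: [0.5684, -0.3174, 0.1755]
orientation: [0.03, 3.138, -0.0]
force: [-0.2, -0.4, -0.3]
gripper_width: 0.0355
gripper_force: 25.0
```

```bash
python3 -c "
from h import *
go(.5785,.075,.173,90.2)
print(manip.read_state()['gripper_width'])"
```

```text
shift [-0.0026  0.3925  0.0024] turn -0.0226 | cur yaw 88.9 ee [ 0.5684 -0.3174  0.1755] tilt [ 3.7e-03 -3.0e-04 -1.0e+00]
0.03547138817281419
```

>>> advance:
  ticks: "0,0,0.03,0,0 | 0,0,0.08,0,0 | 0,-0.001,0.13,0,-0.02 | 0,-0.002,0.18,0,-0.02 | 0,-0.002,0.23,0,-0.02"

```text
time: 11.7
ee_pos: [0.5733, -0.0844, 0.172]
orientation: [0.001, -3.141, -0.003]
force: [0.8, 0.2, -1.2]
gripper_width: 0.035
gripper_force: 25.0
```

>>> advance:
  ticks: "0,0,0.05,0,0 | 0,0,0.1,0,0 | 0,0,0.14,0,0 | 0,0,0.157,0,0 | 0,0,0.157,0,0"

```text
time: 12.2
ee_pos: [0.573, 0.0741, 0.1719]
orientation: [0.011, -3.14, -0.004]
force: [-0.7, 0.7, -0.0]
gripper_width: 0.0357
gripper_force: 25.0
```

```bash
python3 -c "
from h import *
go(.5785,.07,.0551,90.2)"
```

```text
shift [-0.0056 -0.0044  0.1168] turn 0.0032 | cur yaw 90.38 ee [0.573  0.0741 0.1719] tilt [-0.0014  0.0027 -1.    ]
```

>>> advance:
  ticks: "0,-0.005,-0.001,0.04,0 | 0,-0.005,-0.001,0.08,0 | 0,-0.005,-0.001,0.1,0 | 0,-0.005,-0.001,0.1,0 | 0,-0.005,-0.001,0.1,0"

```text
time: 12.7
ee_pos: [0.5788, 0.0675, 0.0727]
orientation: [-0.003, -3.141, -0.001]
force: [0.3, -0.8, -0.7]
gripper_width: 0.0353
gripper_force: 25.0
```

```bash
python3 -c "
from h import *
go(.5785,.07,.0551,90.2)"
```

```text
shift [0.0003 0.0024 0.0176] turn -0.0051 | cur yaw 89.91 ee [0.5788 0.0675 0.0727] tilt [-5.e-04  7.e-04 -1.e+00]
```

>>> advance:
  ticks: "0,0,0,0.01,0 | 0,0,0,0.016,0 | 0,0,0,0.018,0 | 0,0,0,0.018,0 | 0,0,0,0.018,0"

```text
time: 13.2
ee_pos: [0.5787, 0.0697, 0.0551]
orientation: [0.002, -3.141, -0.003]
force: [-2.0, -0.3, 5.6]
gripper_width: 0.036
gripper_force: 25.0
```

>>> advance:
  ticks: "0.05,0,0,0,0 | 0.06,0,0,0,0 | 0.06,0,0,0,0 | 0.06,0,0,-0.04,0 | 0.06,0,0,-0.09,0"

```text
time: 13.7
ee_pos: [0.5762, 0.0696, 0.1424]
orientation: [0.002, -3.135, 0.0]
force: [1.1, 0.6, 0.4]
gripper_width: 0.0585
gripper_force: 0.0
```

```bash
python3 -c "
from h import *
go(.473,-.3474,.15,84.9)"
```

```text
shift [ 0.1039 -0.4169 -0.0067] turn 0.0904 | cur yaw 90.08 ee [0.5762 0.0696 0.1424] tilt [-6.7e-03 -3.0e-04 -1.0e+00]
```

>>> advance:
  ticks: "0.07,0.01,-0.04,-0.03,0.03 | 0.07,0.02,-0.08,-0.06,0.06 | 0.07,0.03,-0.12,-0.09,0.09 | 0.07,0.045,-0.165,-0.1,0.09 | 0.07,0.055,-0.21,-0.1,0.09"

```text
time: 14.2
ee_pos: [0.5241, -0.1423, 0.2462]
orientation: [0.138, 3.135, 0.004]
force: [0.3, 0.2, -0.0]
gripper_width: 0.0699
gripper_force: 0.0
```

>>> advance:
  ticks: "0.07,0.01,-0.045,0,0 | 0.07,0.02,-0.09,0,0 | 0.07,0.03,-0.135,0,0 | 0.07,0.04,-0.18,0,0 | 0.07,0.045,-0.204,0,0"

```text
time: 14.7
ee_pos: [0.4582, -0.3441, 0.2438]
orientation: [-0.147, -3.137, 0.0]
force: [0.7, -0.6, 0.2]
gripper_width: 0.0699
gripper_force: 0.0
```

>>> advance:
  ticks: "0.07,0,0,0,0 | 0.07,0,0,0,0"

```text
time: 14.9
ee_pos: [0.4607, -0.3397, 0.2432]
orientation: [-0.141, -3.137, -0.004]
force: [0.5, 0.6, 0.1]
gripper_width: 0.0702
gripper_force: 0.0
```

```bash
python3 - <<'E'
from h import *
import pickle
c=cap('wrist','w3.png');pickle.dump(c,open('d3.pkl','wb'));p=c['pixels']
hsv=cv2.cvtColor(p,cv2.COLOR_RGB2HSV);m=cv2.inRange(hsv,(6,180,150),(16,255,255));n,l,s,ce=cv2.connectedComponentsWithStats(m)
for i in range(1,n):
    if 300<s[i,4]<5000:
        pt=np.argwhere(l==i)[:,::-1];w=atz(c,pt,.019)[:,:2].astype(np.float32)*1000;q=cv2.minAreaRect(w);print(ce[i].round(1),s[i,4],w.mean(0).round(1),np.round(q[0],1),np.round(q[1],1),round(q[2],1),'box',s[i,:4])
go(.473,-.3474,.04,84.9)
E
```

```text
[318.7 124.7] 1771 [ 378.4 -336.6] [ 378.7 -336.6] [36.5 39.4] 76.6 box [298 100  44  50]
[316.6 224.8] 1376 [ 471.1 -347.2] [ 471.5 -347.3] [35.9 35.9] 84.9 box [298 207  38  37]
shift [-0.0126 -0.0084  0.2031] turn 0.0013 | cur yaw 84.98 ee [ 0.4614 -0.3386  0.2431] tilt [-0.001   0.0028 -1.    ]
```

>>> advance:
  ticks: "0.06,-0.012,-0.0085,0.05,0 | 0.06,-0.012,-0.0085,0.1,0 | 0.06,-0.012,-0.0085,0.15,0 | 0.06,-0.012,-0.0085,0.185,0 | 0.06,-0.012,-0.0085,0.2,0"

```text
time: 15.45
ee_pos: [0.4708, -0.345, 0.0393]
orientation: [-0.134, -3.132, -0.009]
force: [-0.4, 0.4, -0.5]
gripper_width: 0.0601
gripper_force: 0.0
```

>>> advance:
  ticks: "0.06,0,0,0.004,0 | 0.06,0,0,0.004,0"

```text
time: 15.65
ee_pos: [0.473, -0.3488, 0.0405]
orientation: [0.138, 3.138, 0.002]
force: [0.2, -0.4, 0.4]
gripper_width: 0.0605
gripper_force: 0.0
```

```bash
python3 -c "
from h import *
go(.4725,-.3473,.0405,84.9)"
```

```text
shift [ 0.0006  0.0014 -0.    ] turn 0.0014 | cur yaw 84.98 ee [ 0.473  -0.3488  0.0405] tilt [ 4.0e-04  1.2e-03 -1.0e+00]
```

>>> advance:
  ticks: "0,0,0.001,0,0 | 0,0,0.001,0,0 | 0,0,0.001,0,0 | 0,0,0.001,0,0 | 0,0,0.001,0,0"
  grip_n: 25

```text
time: 16.15
ee_pos: [0.4724, -0.348, 0.0402]
orientation: [0.139, 3.138, 0.003]
force: [-0.6, 0.9, 4.0]
gripper_width: 0.0356
gripper_force: 25.0
```

>>> advance:
  ticks: "0,0,0,-0.04,0 | 0,0,0,-0.08,0 | 0,0,0,-0.12,0 | 0,0,0,-0.14,0 | 0,0,0,-0.14,0"

```text
time: 16.65
ee_pos: [0.4735, -0.3496, 0.1828]
orientation: [0.14, 3.134, -0.001]
force: [-0.7, -1.2, -0.1]
gripper_width: 0.0357
gripper_force: 25.0
```

```bash
python3 -c "
from h import *
go(.5785,-.09,.173,90.2)"
```

```text
shift [-0.0815  0.268   0.0101] turn -0.0925 | cur yaw 84.9 ee [ 0.4735 -0.3496  0.1828] tilt [ 4.7e-03 -7.0e-04 -1.0e+00]
```

>>> advance:
  ticks: "0,-0.015,0.04,0,-0.03 | 0,-0.03,0.09,0,-0.06 | 0,-0.045,0.14,0,-0.09 | 0,-0.06,0.19,0,-0.092 | 0,-0.075,0.23,0,-0.092"

```text
time: 17.15
ee_pos: [0.5666, -0.1233, 0.1782]
orientation: [0.005, -3.139, -0.004]
force: [0.8, -0.8, 0.1]
gripper_width: 0.0355
gripper_force: 25.0
```

>>> advance:
  ticks: "0,-0.01,0.03,0,0 | 0,-0.01,0.037,0.04,0 | 0,-0.01,0.037,0.08,0 | 0,-0.01,0.037,0.1,0 | 0,-0.01,0.037,0.1,0"

```text
time: 17.65
ee_pos: [0.5731, -0.0879, 0.0749]
orientation: [0.005, -3.131, -0.002]
force: [-0.4, -0.5, 0.1]
gripper_width: 0.0354
gripper_force: 25.0
```

>>> advance:
  ticks: "0,0,0,0,0 | 0,0,0,0,0"

```text
time: 17.85
ee_pos: [0.5778, -0.089, 0.081]
orientation: [-0.004, 3.14, 0.003]
force: [0.6, 0.4, -1.0]
gripper_width: 0.0357
gripper_force: 25.0
```

```bash
python3 -c "
from h import *
go(.5785,-.09,.0522,90.2)"
```

```text
shift [-0.0006 -0.0011  0.0288] turn -0.0008 | cur yaw 90.15 ee [ 0.5778 -0.089   0.081 ] tilt [ 0.0011  0.0017 -1.    ]
```

>>> advance:
  ticks: "0,0,0,0.015,0 | 0,0,0,0.026,0 | 0,0,0,0.029,0 | 0,0,0,0.029,0 | 0,0,0,0.029,0"

```text
time: 18.35
ee_pos: [0.5778, -0.0883, 0.0518]
orientation: [-0.005, 3.141, 0.004]
force: [-1.6, 0.0, 8.5]
gripper_width: 0.0357
gripper_force: 25.0
```

>>> advance:
  ticks: "0.05,0,0,0,0 | 0.06,0,0,0,0 | 0.06,0,0,0,0 | 0.06,0,0,-0.05,0 | 0.06,0,0,-0.1,0"

```text
time: 18.85
ee_pos: [0.5754, -0.0885, 0.15]
orientation: [0.005, -3.136, -0.001]
force: [1.3, 0.2, 1.3]
gripper_width: 0.0584
gripper_force: 0.0
```

>>> advance:
  ticks: "0.087,0,0.03,-0.05,0.15 | 0.087,0,0.08,-0.09,0.3 | 0.087,0.003,0.13,-0.09,0.45 | 0.087,0.006,0.18,-0.09,0.6 | 0.087,0.01,0.22,-0.09,0.75"

```text
time: 19.35
ee_pos: [0.5686, 0.1096, 0.2411]
orientation: [-1.086, -2.947, -0.004]
force: [-0.2, -0.5, -0.2]
gripper_width: 0.0853
gripper_force: 0.0
```

```bash
python3 -c "
from h import *
go(.55,.32,.25,0)"
```

```text
shift [ 0.1507  0.148  -0.0084] turn 0.8646 | cur yaw 49.54 ee [0.5686 0.1096 0.2411] tilt [ 5.0e-04  2.7e-03 -1.0e+00]
```

>>> advance:
  ticks: "0.087,0.03,0.03,-0.005,0.15 | 0.087,0.06,0.06,-0.005,0.3 | 0.087,0.09,0.09,-0.005,0.45 | 0.087,0.12,0.12,-0.005,0.6 | 0.087,0.14,0.14,-0.005,0.75"

```text
time: 19.85
ee_pos: [0.5501, 0.3096, 0.245]
orientation: [-2.083, -2.347, -0.001]
force: [0.5, -0.6, 0.5]
gripper_width: 0.0872
gripper_force: 0.0
```

>>> advance:
  ticks: "0.087,0,0,0,0.11 | 0.087,0,0,0,0.11 | 0.087,0,0,0,0.11"

```text
time: 20.15
ee_pos: [0.5518, 0.3044, 0.2454]
orientation: [-2.206, -2.234, 0.0]
force: [0.4, 0.5, -0.6]
gripper_width: 0.0868
gripper_force: 0.0
```

```bash
python3 - <<'E'
from h import *
import pickle
go(.56,.32,.25,0)
d={n:cap(n,n+'4.png') for n in('wrist','top')};pickle.dump(d,open('d4.pkl','wb'));
for nm,c in d.items():
  p=c['pixels'];hsv=cv2.cvtColor(p,cv2.COLOR_RGB2HSV)
  for k,lo,hi,z in(('blue',(108,120,25),(125,255,255),.04),('red',(0,150,50),(5,255,255),.04),('orange',(6,150,80),(18,255,255),.031)):
    m=cv2.inRange(hsv,lo,hi);n,l,s,ce=cv2.connectedComponentsWithStats(m)
    for i in range(1,n):
      if s[i,4]>200:
        w=atz(c,np.argwhere(l==i)[:,::-1],z)[:,:2].astype(np.float32)*1000;q=cv2.minAreaRect(w);print(nm,k,ce[i].round(1),s[i,4],w.mean(0).round(1),np.round(q[0],1),np.round(q[1],1),round(q[2],1))
E
```

```text
shift [ 0.0155  0.0084 -0.0046] turn 0.0126 | cur yaw 0.72 ee [0.5518 0.3044 0.2454] tilt [-1.2e-03  8.0e-04 -1.0e+00]
wrist blue [336.5 209. ] 3576 [562.6 311.2] [562.9 310.3] [68.  51.7] 87.2
wrist red [139.4 157.2] 4409 [386.6 356.1] [387.2 355.1] [66.3 57.3] 87.6
top blue [160.2 243.3] 708 [562.3 319.9] [563.  319.9] [63.8 49.7] 88.9
top red [379.9  72.1] 247 [ 928.9 -142.1] [ 932.3 -142.2] [37.  57.8] 60.0
top red [135.6 331.4] 734 [385.5 363.1] [385.4 363.7] [63.7 50.4] 86.9
top orange [282.5 234.1] 323 [578.   70.6] [578.2  70.6] [34.9 37.6] 89.6
top orange [359.6 233.4] 323 [576.3 -86.9] [577.1 -86.8] [34.8 37.7] 88.3
top orange [486.1 328.9] 363 [ 378.9 -331.3] [ 378.9 -331.7] [38.2 38.5] 77.9
```

View pics/wrist4.png

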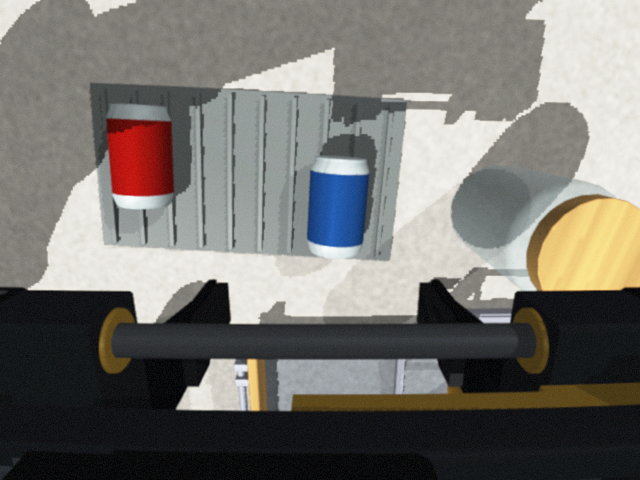

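View pics/top4.png

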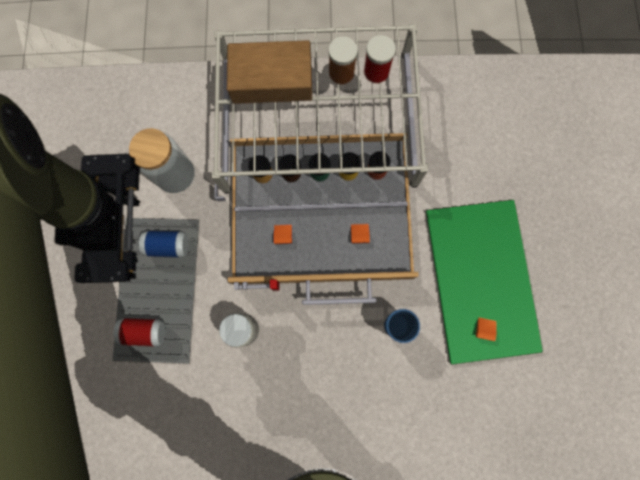

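The blue tin is at wrist (338,207) and the red tin at (140,157), both undisturbed. Two wedges sit in the tray at top (282,234) and (360,233). The jar cap is at (600,250) in the wrist view.

```bash
python3 - <<'E'
from h import *
import pickle
d=pickle.load(open('d4.pkl','rb'));c=d['wrist']
# axis points: midpoints between left/right silhouettes of coloured body
hsv=cv2.cvtColor(c['pixels'],cv2.COLOR_RGB2HSV)
for k,lo,hi,xr in(('blue',(105,100,25),(128,255,255),(290,390)),('red',(0,150,50),(5,255,255),(90,190))):
    m=cv2.inRange(hsv,lo,hi);m[:,:xr[0]]=0;m[:,xr[1]:]=0
    rows=[r for r in range(480) if m[r].sum()>255*40][6:-6];mid=np.array([(np.flatnonzero(m[r])[[0,-1]].mean(),r) for r in rows])
    w=atz(c,mid,.031);p=np.polyfit(w[:,1],w[:,0],1);print(k,w[0].round(4),w[-1].round(4),'axis yaw',90-np.degrees(np.arctan(p[0])))
    e=[(340,156),(336,259)] if k=='blue' else [(139,102),(143,209)]
    print('ends',atz(c,e,.031).round(4))
print('jar',atz(d['top'],[(151,148)],.16).round(3))
for k,e in(('blue',[(139,243),(186,244)]),('red',[(115,332),(162,333)])): print(k,'top ends',atz(d['top'],e,.031).round(4))
E
```

```text
blue [0.5647 0.3358 0.031 ] [0.5622 0.2817 0.031 ] axis yaw 87.24627135423938
ends [[0.5651 0.3583 0.031 ]
 [0.5636 0.2606 0.031 ]]
red [0.3845 0.3823 0.031 ] [0.3819 0.3284 0.031 ] axis yaw 87.88197089895158
ends [[0.3871 0.4036 0.031 ]
 [0.3805 0.3076 0.031 ]]
jar [[0.721 0.303 0.16 ]]
blue top ends [[0.5653 0.3676 0.031 ]
 [0.5613 0.2692 0.031 ]]
red top ends [[0.3847 0.409  0.031 ]
 [0.3819 0.3127 0.031 ]]
```

```bash
python3 -c "
from h import *
go(.5637,.315,.05,-2.7)"
```

```text
shift [0.0105 0.012  0.1958] turn 0.0581 | cur yaw 0.63 ee [0.552  0.3041 0.2458] tilt [-9.0e-04  1.7e-03 -1.0e+00]
```

>>> advance:
  ticks: "0.087,0.0105,0.012,0.04,0.06 | 0.087,0.0105,0.012,0.07,0.06 | 0.087,0.0105,0.012,0.1,0.06 | 0.087,0.0105,0.012,0.1,0.06 | 0.087,0.0105,0.012,0.1,0.06"

```text
time: 20.75
ee_pos: [0.5637, 0.3155, 0.1464]
orientation: [-2.274, -2.164, -0.001]
force: [0.5, -0.5, 0.6]
gripper_width: 0.0871
gripper_force: 0.0
```

```bash
python3 -c "
from h import *
go(.5637,.315,.05,-2.7)"
```

```text
shift [-0.0006  0.0001  0.0963] turn -0.0024 | cur yaw -2.84 ee [0.5637 0.3155 0.1464] tilt [-0.001   0.0017 -1.    ]
```

>>> advance:
  ticks: "0.087,0,0,0.04,0 | 0.087,0,0,0.075,0 | 0.087,0,0,0.092,0 | 0.087,0,0,0.096,0 | 0.087,0,0,0.096,0"

```text
time: 21.25
ee_pos: [0.5643, 0.3167, 0.0512]
orientation: [-2.274, -2.165, -0.004]
force: [1.0, 0.4, 0.8]
gripper_width: 0.087
gripper_force: 0.0
```

>>> advance:
  ticks: "0,0,0,0,0 | 0,0,0,0,0 | 0,0,0,0,0 | 0,0,0,0,0"
  grip_n: 15

```text
time: 21.65
ee_pos: [0.5636, 0.3167, 0.0505]
orientation: [-2.274, -2.165, -0.003]
force: [-0.9, 0.4, -0.5]
gripper_width: 0.0628
gripper_force: 0.0
```

>>> advance:
  ticks: "0,0,0,0,0 | 0,0,0,-0.02,0 | 0,0,0,-0.06,0 | 0,0,0,-0.1,0 | 0,0,0,-0.1,0"
  grip_n: 20

```text
time: 22.15
ee_pos: [0.5669, 0.3173, 0.1559]
orientation: [-2.275, -2.166, -0.017]
force: [-0.1, 0.4, -0.8]
gripper_width: 0.0528
gripper_force: 20.0
```

```bash
python3 -c "
from h import *
go(.6075,.07,.15,0.2)"
```

```text
shift [-0.2451  0.0527  0.0044] turn -0.0528 | cur yaw -2.83 ee [0.5669 0.3173 0.1559] tilt [ 0.0075  0.0075 -0.9999]
```

>>> advance:
  ticks: "0,-0.03,0,0,0 | 0,-0.07,0,0,0 | 0,-0.11,0.01,0,0 | 0,-0.15,0.02,0,-0.02 | 0,-0.19,0.035,0,-0.052"
  grip_n: 20

```text
time: 22.65
ee_pos: [0.5881, 0.1235, 0.1485]
orientation: [-2.214, -2.225, 0.001]
force: [0.3, 0.3, -1.0]
gripper_width: 0.0521
gripper_force: 20.0
```

>>> advance:
  ticks: "0,-0.04,0.01,0,0 | 0,-0.055,0.015,0,0 | 0,-0.055,0.015,0,0 | 0,-0.055,0.015,0,0 | 0,-0.055,0.015,0,0"
  grip_n: 20

```text
time: 23.15
ee_pos: [0.6036, 0.072, 0.1486]
orientation: [-2.213, -2.225, -0.0]
force: [-0.3, -0.2, -1.2]
gripper_width: 0.0526
gripper_force: 20.0
```

```bash
python3 -c "
from h import *
go(.607,.07,.07,0.2)
cap('wrist','w5.png')"
```

```text
shift [-0.0022  0.0036  0.0786] turn 0.0023 | cur yaw 0.33 ee [0.6036 0.072  0.1486] tilt [-0.0022  0.0026 -1.    ]
```

View pics/w5.png

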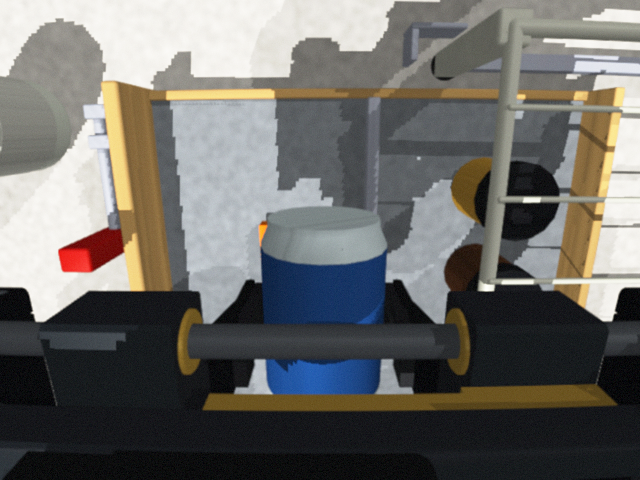

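The tin is held level, and the wedge peeks out at (263,235). The tier edge is at column 510. Now I'll lower it in stages.

>>> advance:
  ticks: "0,-0.001,0.0035,0.03,0 | 0,-0.001,0.0035,0.055,0 | 0,-0.001,0.0035,0.067,0 | 0,-0.001,0.0035,0.07,0 | 0,-0.001,0.0035,0.07,0"
  grip_n: 20

```text
time: 23.7
ee_pos: [0.6078, 0.0695, 0.0795]
orientation: [-2.216, -2.225, -0.001]
force: [0.5, 0.4, -1.0]
gripper_width: 0.0524
gripper_force: 20.0
```

>>> advance:
  ticks: "0,0,0,0.004,0 | 0,0,0,0.006,0 | 0,0,0,0.006,0"
  grip_n: 20

```text
time: 24.0
ee_pos: [0.6079, 0.069, 0.0736]
orientation: [-2.217, -2.224, -0.002]
force: [-0.4, -0.6, -1.6]
gripper_width: 0.0527
gripper_force: 20.0
```

```bash
python3 -c "
from h import *
go(.607,.07,.07,0.2)"
```

```text
shift [ 0.001  -0.0008  0.0036] turn -0.0004 | cur yaw 0.18 ee [0.6079 0.069  0.0736] tilt [-4.0e-04  2.1e-03 -1.0e+00]
```

>>> advance:
  ticks: "0,0,-0.001,0.003,0 | 0,0,-0.001,0.004,0 | 0,0,-0.001,0.004,0"
  grip_n: 20

```text
time: 24.3
ee_pos: [0.6072, 0.069, 0.0698]
orientation: [-2.217, -2.224, -0.003]
force: [0.0, 0.2, 0.8]
gripper_width: 0.0526
gripper_force: 20.0
```

>>> advance:
  ticks: "0.06,0,0,0,0 | 0.075,0,0,0,0 | 0.075,0,0,0,0 | 0.075,0,0,-0.005,0 | 0.075,0,0,-0.03,0"
  grip_n: 20

```text
time: 24.8
ee_pos: [0.6045, 0.0688, 0.0973]
orientation: [-2.215, -2.222, 0.007]
force: [0.2, -0.1, 0.1]
gripper_width: 0.0737
gripper_force: 0.0
```

>>> advance:
  ticks: "0.087,0,0,-0.05,0 | 0.087,0.05,0,-0.1,0 | 0.087,0.1,0,-0.13,0 | 0.087,0.14,0,-0.13,0"

```text
time: 25.2
ee_pos: [0.6082, 0.1931, 0.2302]
orientation: [2.222, 2.22, 0.01]
force: [0.8, 0.4, -0.2]
gripper_width: 0.0865
gripper_force: 0.0
```

```bash
python3 -c "
from h import *
go(.39,.30,.25,-2.2)"
```

```text
shift [ 0.1068 -0.2181 -0.0204] turn 0.0377 | cur yaw -0.04 ee [0.6082 0.1931 0.2302] tilt [ 0.0046  0.004  -1.    ]
```

>>> advance:
  ticks: "0.087,0.03,-0.045,-0.01,0.02 | 0.087,0.06,-0.09,-0.02,0.037 | 0.087,0.09,-0.13,-0.02,0.037 | 0.087,0.12,-0.17,-0.02,0.037 | 0.087,0.14,-0.2,-0.02,0.037"

```text
time: 25.7
ee_pos: [0.404, 0.3343, 0.2467]
orientation: [-2.256, -2.182, -0.003]
force: [0.9, 0.4, 0.1]
gripper_width: 0.0868
gripper_force: 0.0
```

>>> advance:
  ticks: "0.087,0.02,-0.02,0,0 | 0.087,0.02,-0.02,0,0 | 0.087,0.02,-0.02,0,0"

```text
time: 26.0
ee_pos: [0.3867, 0.3536, 0.2465]
orientation: [-2.256, -2.184, -0.002]
force: [-0.8, -0.4, 0.5]
gripper_width: 0.0872
gripper_force: 0.0
```

```bash
python3 - <<'E'
from h import *
import pickle
go(.3834,.36,.05,-2.2)
d={n:cap(n,n+'6.png') for n in('wrist','top')};pickle.dump(d,open('d6.pkl','wb'));
for nm,c in d.items():
  p=c['pixels'];hsv=cv2.cvtColor(p,cv2.COLOR_RGB2HSV)
  for k,lo,hi,z in(('blue',(108,120,25),(125,255,255),.055),('red',(0,150,50),(5,255,255),.036),('orange',(6,150,80),(18,255,255),.031)):
    m=cv2.inRange(hsv,lo,hi);n,l,s,ce=cv2.connectedComponentsWithStats(m)
    for i in range(1,n):
      if s[i,4]>200:
        w=atz(c,np.argwhere(l==i)[:,::-1],z)[:,:2].astype(np.float32)*1000;q=cv2.minAreaRect(w);print(nm,k,ce[i].round(1),s[i,4],w.mean(0).round(1),np.round(q[0],1),np.round(q[1],1),round(q[2],1))
cv2.imwrite('pics/c6.png',np.hstack([cv2.resize(cv2.imread('pics/wrist6.png'),(400,300)),cv2.resize(cv2.imread('pics/top6.png')[190:290,225:365],(400,300))]))
E
```

```text
shift [ 0.006  -0.0034  0.1965] turn 0.0056 | cur yaw -1.88 ee [0.3867 0.3536 0.2465] tilt [-4.0e-04  1.8e-03 -1.0e+00]
wrist red [323.3 215.9] 3593 [385.8 353. ] [385.  353.3] [68.1 52.3] 88.2
top blue [282.1 217.7] 746 [606.8  69.1] [606.3  69.4] [60.9 49.4] 88.8
top red [380.3  72.1] 235 [ 931.1 -143.5] [ 933.4 -142.9] [33.6 53.3] 74.5
top red [136.6 329.8] 629 [388.7 362.9] [385.4 365.4] [64.2 50.7] 86.9
top orange [359.6 233.4] 322 [576.2 -86.8] [577.1 -86.8] [34.8 37.7] 88.3
top orange [281.9 237.4] 203 [571.2  71.9] [570.9  71.6] [37.  22.9] 88.9
top orange [486.2 329. ] 363 [ 378.8 -331.4] [ 378.8 -331.9] [38.2 38.8] 78.5
```

View pics/c6.png

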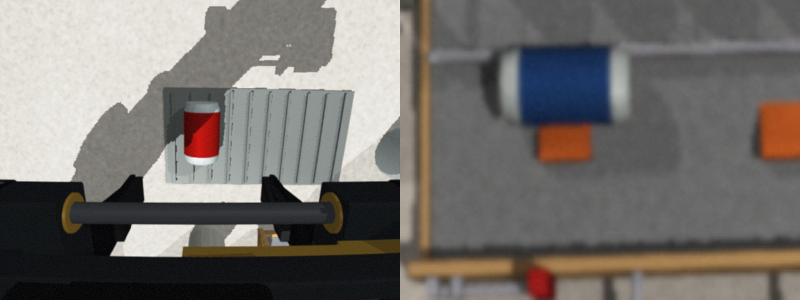

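The blue tin lies against the rail with its wedge touching and centred. The red tin is at wrist (323,216) in full-frame pixels.

>>> advance:
  ticks: "0.087,0.004,-0.002,0.05,0.005 | 0.087,0.004,-0.002,0.1,0.005 | 0.087,0.004,-0.002,0.15,0.005 | 0.087,0.004,-0.002,0.185,0.005 | 0.087,0.004,-0.002,0.196,0.005"

```text
time: 26.6
ee_pos: [0.3841, 0.3543, 0.0466]
orientation: [2.267, 2.174, -0.01]
force: [-0.8, 0.0, -0.0]
gripper_width: 0.0872
gripper_force: 0.0
```

>>> advance:
  ticks: "0.087,0,0,0,0 | 0.087,0,0,0,0"

```text
time: 26.8
ee_pos: [0.3864, 0.3585, 0.0519]
orientation: [-2.264, -2.175, -0.005]
force: [0.1, -0.3, 0.8]
gripper_width: 0.0869
gripper_force: 0.0
```

```bash
python3 -c "
from h import *
go(.3845,.357,.05,-2.2)"
```

```text
shift [-0.0016 -0.0018  0.0019] turn -0.0019 | cur yaw -2.31 ee [0.3864 0.3585 0.0519] tilt [ 0.0011  0.0036 -1.    ]
```

>>> advance:
  ticks: "0.06,0,-0.0015,0.001,0 | 0,0,-0.0015,0.001,0 | 0,0,-0.0015,0.001,0 | 0,0,-0.0015,0.001,0 | 0,0,-0.0015,0.001,0"
  grip_n: 15

```text
time: 27.3
ee_pos: [0.3844, 0.3584, 0.0498]
orientation: [-2.263, -2.177, -0.005]
force: [6.3, -1.9, 2.6]
gripper_width: 0.0551
gripper_force: 2.8
```

>>> advance:
  ticks: "0,0,0,0,0 | 0,0,0,0,0"
  grip_n: 20

```text
time: 27.5
ee_pos: [0.3852, 0.3584, 0.0501]
orientation: [-2.264, -2.177, -0.007]
force: [5.7, -1.0, 2.5]
gripper_width: 0.0529
gripper_force: 20.0
```

>>> advance:
  ticks: "0,0,0,-0.02,0 | 0,0,0,-0.06,0 | 0,0,0,-0.1,0 | 0,0,0,-0.1,0"
  grip_n: 20

```text
time: 27.9
ee_pos: [0.3846, 0.3601, 0.1536]
orientation: [-2.26, -2.175, -0.011]
force: [0.6, 0.7, -1.4]
gripper_width: 0.0528
gripper_force: 20.0
```

```bash
python3 -c "
from h import *
go(.607,-.088,.155,0.2)"
```

```text
shift [-0.4392  0.2396 -0.0048] turn -0.0421 | cur yaw -2.21 ee [0.3846 0.3601 0.1536] tilt [ 0.0019  0.0086 -1.    ]
```

>>> advance:
  ticks: "0,-0.035,0.02,-0.01,0 | 0,-0.075,0.042,-0.015,0 | 0,-0.115,0.063,-0.015,-0.01 | 0,-0.155,0.085,-0.015,-0.02 | 0,-0.195,0.107,-0.015,-0.042"
  grip_n: 20

```text
time: 28.4
ee_pos: [0.4813, 0.1575, 0.1624]
orientation: [-2.213, -2.224, 0.003]
force: [1.0, 0.6, -3.2]
gripper_width: 0.0525
gripper_force: 20.0
```

>>> advance:
  ticks: "0,-0.04,0.022,0,0 | 0,-0.08,0.044,0,0 | 0,-0.12,0.066,0,0 | 0,-0.16,0.088,0,0 | 0,-0.2,0.108,0,0"

```text
time: 28.9
ee_pos: [0.5906, -0.0412, 0.1614]
orientation: [-2.213, -2.222, 0.002]
force: [1.3, 0.5, -1.6]
gripper_width: 0.0521
gripper_force: 20.0
```

>>> advance:
  ticks: "0,-0.03,0.014,0,0 | 0,-0.03,0.014,0,0 | 0,-0.03,0.014,0,0"

```text
time: 29.2
ee_pos: [0.6039, -0.0711, 0.1614]
orientation: [-2.217, -2.219, 0.003]
force: [-0.2, 0.2, -2.3]
gripper_width: 0.0523
gripper_force: 20.0
```

```bash
python3 -c "
from h import *
go(.607,-.088,.07,0.2)"
```

```text
shift [-0.0171  0.0035  0.0913] turn -0.0027 | cur yaw 0.05 ee [ 0.6039 -0.0711  0.1614] tilt [-0.0048  0.0024 -1.    ]
```

>>> advance:
  ticks: "0,-0.017,0.003,0.04,0 | 0,-0.017,0.003,0.06,0 | 0,-0.017,0.003,0.06,0 | 0,-0.017,0.003,0.06,0"
  grip_n: 20

```text
time: 29.6
ee_pos: [0.6079, -0.0855, 0.1029]
orientation: [-2.213, -2.225, -0.001]
force: [-0.0, 0.1, -0.9]
gripper_width: 0.0522
gripper_force: 20.0
```

```bash
python3 - <<'E'
from h import *
go(.607,-.088,.07,0.2)
for nm in('wrist','scene','top'):
  c=cap(nm,nm+'7.png');p=c['pixels'];hsv=cv2.cvtColor(p,cv2.COLOR_RGB2HSV)
  m=cv2.inRange(hsv,(6,180,80),(16,255,255));n,l,s,ce=cv2.connectedComponentsWithStats(m)
  for i in range(1,n):
      if s[i,4]>40:
        w=atz(c,np.argwhere(l==i)[:,::-1],.031)[:,:2]*1000;print(nm,ce[i].round(1),s[i,4],w.mean(0).round(1),w.min(0).round(1),w.max(0).round(1))
E
```

```text
shift [-0.0026 -0.0009  0.0329] turn 0.0019 | cur yaw 0.31 ee [ 0.6079 -0.0855  0.1029] tilt [-0.0023  0.0031 -1.    ]
wrist [246.5   2.9] 234 [568.4  51.4] [559.3  49.9] [576.6  52.8]
wrist [249.5 254.4] 423 [564.6 -78.8] [ 556.8 -103.5] [571.2 -69.5]
wrist [322.5 394. ] 98 [ 607.1 -173.3] [ 575.7 -173.6] [ 638.5 -173. ]
scene [309.  285.5] 49 [595.6 -97.4] [ 575.8 -108.6] [603.  -77.7]
scene [152.6 303.6] 242 [ 397.  -345.3] [ 366.6 -365.2] [ 421.3 -321.5]
top [282.3 237.3] 180 [571.3  70.9] [561.2  53.2] [582.4  88. ]
top [486.  328.9] 332 [ 379.  -331.1] [ 359.  -349.7] [ 398.7 -312.2]
```

>>> advance:
  ticks: "0,-0.002,-0.001,0.015,0 | 0,-0.002,-0.001,0.026,0 | 0,-0.002,-0.001,0.03,0 | 0,-0.002,-0.001,0.032,0 | 0,-0.002,-0.001,0.032,0"
  grip_n: 20

```text
time: 30.25
ee_pos: [0.6071, -0.0897, 0.0707]
orientation: [-2.216, -2.223, 0.0]
force: [-0.9, 0.5, -1.8]
gripper_width: 0.0527
gripper_force: 20.0
```

```bash
python3 -c "
from h import *
go(.607,-.088,.07,0.2)
print(manip.read_state()['force'].round(1))"
```

```text
shift [ 0.0017 -0.      0.0007] turn -0.0005 | cur yaw 0.17 ee [ 0.6071 -0.0897  0.0707] tilt [-0.0017  0.0017 -1.    ]
[-0.9  0.5 -1.8]
```

Red tin offset: TCP was 0.0501 on the mat, so seating is at about 0.0696.

>>> advance:
  ticks: "0,0,0,0.001,0 | 0,0,0,0.0015,0 | 0,0,0,0.0015,0"
  grip_n: 20

```text
time: 30.55
ee_pos: [0.6074, -0.0896, 0.0699]
orientation: [-2.217, -2.224, -0.001]
force: [0.7, -0.4, -1.9]
gripper_width: 0.0525
gripper_force: 20.0
```

>>> advance:
  ticks: "0.06,0,0,0,0 | 0.075,0,0,0,0 | 0.075,0,0,0,0 | 0.075,0,0,-0.005,0 | 0.075,0,0,-0.03,0"
  grip_n: 20

```text
time: 31.05
ee_pos: [0.6055, -0.0891, 0.098]
orientation: [-2.214, -2.221, 0.004]
force: [0.3, 0.5, 0.0]
gripper_width: 0.0737
gripper_force: 0.0
```

>>> advance:
  ticks: "0.087,0,-0.01,-0.05,0 | 0.06,0,-0.06,-0.09,0 | 0.03,0.02,-0.11,-0.1,0 | 0.03,0.04,-0.16,-0.1,0 | 0.03,0.05,-0.17,-0.1,0"

```text
time: 31.55
ee_pos: [0.4362, -0.041, 0.2002]
orientation: [-2.22, -2.221, -0.004]
force: [-1.0, 1.2, -0.9]
gripper_width: 0.0586
gripper_force: 0.0
```

```bash
python3 - <<'E'
from h import *
go(.4385,-.039,.17,.3)
c=cap('top','top8.png')
p=c['pixels'];hsv=cv2.cvtColor(p,cv2.COLOR_RGB2HSV)
for k,lo,hi,z in(('blue',(108,120,25),(125,255,255),.055),('red',(0,150,50),(5,255,255),.055),('orange',(6,150,80),(18,255,255),.031)):
    m=cv2.inRange(hsv,lo,hi);n,l,s,ce=cv2.connectedComponentsWithStats(m)
    for i in range(1,n):
      if s[i,4]>150:
        w=atz(c,np.argwhere(l==i)[:,::-1],z)[:,:2].astype(np.float32)*1000;q=cv2.minAreaRect(w);print(k,ce[i].round(1),s[i,4],np.round(q[0],1),np.round(q[1],1),round(q[2],1))
E
```

```text
shift [0.002  0.0023 0.0302] turn -0.0046 | cur yaw 0.03 ee [ 0.4362 -0.041   0.2002] tilt [ 4.0e-04  2.9e-03 -1.0e+00]
blue [282.1 217.4] 713 [605.5  69.5] [60.5 51.5] 89.5
red [377.3  70.9] 345 [ 924.3 -133.2] [50.4 50.3] 77.9
red [361.5 216.8] 746 [605.1 -90.8] [51.6 61.8] 1.3
orange [282.8 237.3] 154 [571.9  70.5] [34.7 20.8] 88.9
orange [486.1 329. ] 369 [ 378.9 -331.6] [39.2 38.3] 77.4
```

View pics/top8.png

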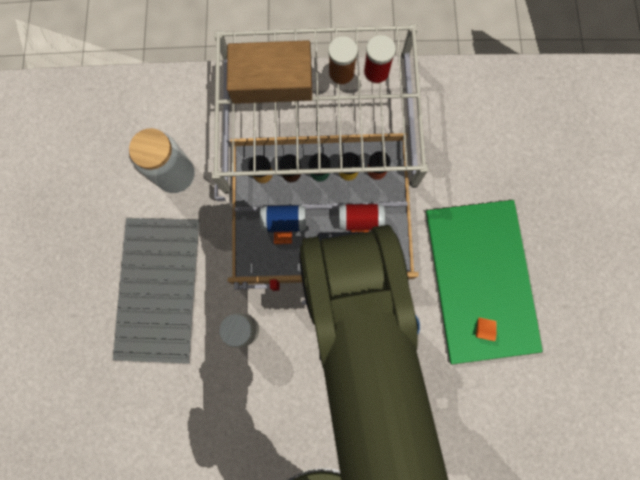

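The blue tin is at (282,217) and the red at (361,217), both against the rail. The arm hides the red tin's wedge, so I'll check it with the wrist camera.

>>> advance:
  ticks: "0.03,0.002,0.0025,0,0.004 | 0.03,0.002,0.0025,0,0.004"

```text
time: 31.8
ee_pos: [0.4407, -0.0381, 0.2007]
orientation: [-2.221, -2.22, -0.006]
force: [-0.2, 0.2, -1.1]
gripper_width: 0.039
gripper_force: 0.0
```

```bash
python3 - <<'E'
from h import *
go(.4385,-.039,.066,.3)
c=cap('wrist','w9.png');s=cap('scene','s9.png')
cv2.imwrite('pics/c9.png',np.hstack([cv2.resize(c['pixels'][:,:,::-1],(400,300)),cv2.resize(s['pixels'][210:360,280:480,::-1],(400,300))]))
for nm,c in(('wrist',c),('scene',s)):
  hsv=cv2.cvtColor(c['pixels'],cv2.COLOR_RGB2HSV);m=cv2.inRange(hsv,(6,180,80),(16,255,255));n,l,s,ce=cv2.connectedComponentsWithStats(m)
  for i in range(1,n):
      if s[i,4]>40:
        w=atz(c,np.argwhere(l==i)[:,::-1],.031)[:,:2]*1000;print(nm,ce[i].round(1),s[i,4],w.mean(0).round(1),w.min(0).round(1),w.max(0).round(1))
E
```

```text
shift [-0.0014 -0.0023  0.1347] turn -0.0059 | cur yaw -0.04 ee [ 0.4407 -0.0381  0.2007] tilt [ 0.0014  0.0037 -1.    ]
wrist [496.3  88.7] 1879 [572.   69.8] [557.4  51.1] [586.5  88.4]
wrist [475.6 276.4] 1045 [571.6 -82.5] [556.  -96.2] [587.3 -69.3]
wrist [603.1 316.1] 73 [ 695.4 -122. ] [ 689.1 -126. ] [ 703.7 -114.8]
scene [152.8 302.3] 297 [ 393.9 -342.6] [ 366.2 -365.2] [ 421.3 -319.6]
```

View pics/c9.png

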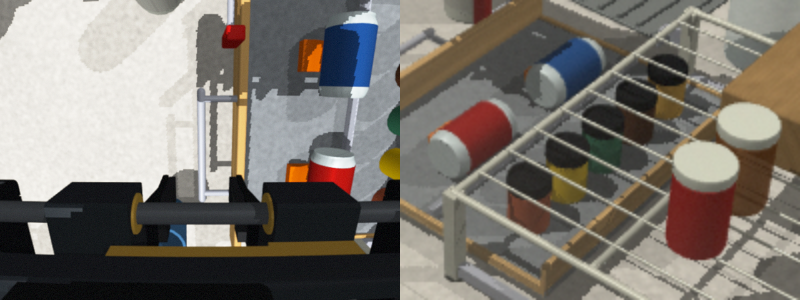

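Both wedges are in place: wrist crop (310,55) beside the blue tin and (297,172) beside the red. Next I'll grip the handle and push.

>>> advance:
  ticks: "0.03,0,-0.002,0.04,-0.005 | 0.03,0,-0.002,0.08,-0.005 | 0.03,0,-0.002,0.11,-0.005 | 0.03,0,-0.002,0.127,-0.005 | 0.03,0,-0.002,0.133,-0.005"

```text
time: 32.4
ee_pos: [0.4367, -0.0403, 0.0649]
orientation: [-2.219, -2.224, 0.012]
force: [-0.5, 0.2, -0.0]
gripper_width: 0.03
gripper_force: 0.0
```

>>> advance:
  ticks: "0.03,0,0,0,0 | 0,0,0,0,0 | 0,0,0,0,0 | 0,0,0,0,0 | 0,0,0,0,0"
  grip_n: 30

```text
time: 32.9
ee_pos: [0.4392, -0.0379, 0.0678]
orientation: [2.217, 2.226, 0.006]
force: [2.4, 0.0, -1.4]
gripper_width: 0.0088
gripper_force: 30.0
```

```bash
python3 -c "
from h import *
go(.6288,-.039,.067,.3)"
```

```text
shift [-0.0019  0.1896  0.0013] turn -0.0009 | cur yaw 0.25 ee [ 0.4392 -0.0379  0.0678] tilt [ 0.0028  0.0028 -1.    ]
```

>>> advance:
  ticks: "0,0,0.006,0,0 | 0,0,0.016,0,0 | 0,0,0.028,0,0 | 0,0,0.04,0,0 | 0,0,0.052,0,0"
  grip_n: 40

```text
time: 33.4
ee_pos: [0.4894, -0.0375, 0.0677]
orientation: [-2.213, -2.223, -0.0]
force: [-5.0, 0.7, 14.1]
gripper_width: 0.0089
gripper_force: 40.0
```

>>> advance:
  ticks: "0,0,0.012,0,0 | 0,0,0.024,0,0 | 0,0,0.036,0,0 | 0,0,0.048,0,0 | 0,0,0.06,0,0"

```text
time: 33.9
ee_pos: [0.5494, -0.0369, 0.0677]
orientation: [-2.212, -2.223, -0.001]
force: [-5.0, 1.8, 12.7]
gripper_width: 0.0086
gripper_force: 40.0
```

>>> advance:
  ticks: "0,0,0.012,0,0 | 0,0,0.024,0,0 | 0,0,0.036,0,0 | 0,0,0.046,0,0 | 0,0,0.054,0,0"

```text
time: 34.4
ee_pos: [0.6036, -0.0364, 0.0678]
orientation: [-2.212, -2.224, -0.002]
force: [-4.0, 1.4, 10.2]
gripper_width: 0.009
gripper_force: 40.0
```

>>> advance:
  ticks: "0,0,0.008,0,0 | 0,0,0.014,0,0 | 0,0,0.02,0,0 | 0,0,0.024,0,0 | 0,0,0.024,0,0"

```text
time: 34.9
ee_pos: [0.6282, -0.0362, 0.0678]
orientation: [-2.213, -2.225, -0.003]
force: [-1.0, 2.3, 5.9]
gripper_width: 0.0081
gripper_force: 40.0
```

>>> advance:
  ticks: "0,0,0.002,0,0 | 0,0,0.003,0,0 | 0,0,0.003,0,0 | 0,0,0.003,0,0"

```text
time: 35.3
ee_pos: [0.6293, -0.0362, 0.0678]
orientation: [-2.211, -2.222, -0.0]
force: [-6.9, 2.0, 9.8]
gripper_width: 0.0087
gripper_force: 40.0
```

>>> advance:
  ticks: "0,0,0,0,0 | 0.03,0,-0.002,0,0 | 0.03,0,-0.002,0,0 | 0.03,0,-0.002,-0.04,0 | 0.03,0,-0.002,-0.09,0"
  grip_n: 20

```text
time: 35.8
ee_pos: [0.6268, -0.0369, 0.1552]
orientation: [-2.213, -2.222, 0.006]
force: [1.0, 1.0, 0.7]
gripper_width: 0.0282
gripper_force: 0.0
```

>>> advance:
  ticks: "0.03,0.02,0.01,-0.03,-0.15 | 0.03,0.05,0.02,-0.03,-0.3 | 0.03,0.08,0.025,-0.03,-0.45 | 0.03,0.11,0.03,-0.03,-0.6 | 0.03,0.12,0.03,-0.03,-0.75"

```text
time: 36.3
ee_pos: [0.6584, 0.088, 0.1863]
orientation: [-1.229, -2.888, -0.005]
force: [-0.5, 0.6, 0.1]
gripper_width: 0.03
gripper_force: 0.0
```

>>> advance:
  ticks: "0.03,0,0,0,-0.15 | 0.03,0,0,0,-0.3 | 0.03,0,0,0,-0.45 | 0.03,0,0,0,-0.6 | 0.03,0,0,0,-0.75"

```text
time: 36.8
ee_pos: [0.6581, 0.0826, 0.1866]
orientation: [-0.095, -3.139, -0.003]
force: [-1.4, 0.7, -0.0]
gripper_width: 0.03
gripper_force: 0.0
```

>>> advance:
  ticks: "0.03,0,0,0,-0.05 | 0.03,0,0,0,-0.05"

```text
time: 37.0
ee_pos: [0.6581, 0.0825, 0.1867]
orientation: [-0.026, -3.14, -0.003]
force: [-0.4, -0.7, 0.1]
gripper_width: 0.0299
gripper_force: 0.0
```

```bash
python3 - <<'E'
from h import *
go(.659,.084,.0945,90.3)
c=cap('top','t10.png')
print('handle?',)
hsv=cv2.cvtColor(c['pixels'],cv2.COLOR_RGB2HSV);m=cv2.inRange(hsv,(0,180,40),(4,255,255));n,l,s,ce=cv2.connectedComponentsWithStats(m)
for i in range(1,n):
  if s[i,4]>20: print(ce[i],s[i],atz(c,[ce[i]],.09).round(4))
E
```

```text
shift [-0.001   0.0013  0.0922] turn -0.022 | cur yaw 89.04 ee [0.6581 0.0825 0.1867] tilt [-0.0013  0.002  -1.    ]
handle?
[376.32075472  71.5148248 ] [365  58  26  26 371] [[ 0.9022 -0.1281  0.09  ]]
[350.99157303 127.50280899] [344 116  15  24 356] [[ 0.7808 -0.0724  0.09  ]]
[367.42307692 126.48557692] [363 116  10  23 208] [[ 0.7822 -0.1053  0.09  ]]
[272.76404494 188.69662921] [269 183   9  13  89] [[0.6572 0.0841 0.09  ]]
```

>>> advance:
  ticks: "0.034,-0.001,0.0015,0.03,-0.02 | 0.034,-0.001,0.0015,0.06,-0.02 | 0.034,-0.001,0.0015,0.08,-0.02 | 0.034,-0.001,0.0015,0.09,-0.02 | 0.034,-0.001,0.0015,0.091,-0.02"

```text
time: 37.55
ee_pos: [0.6583, 0.0842, 0.0945]
orientation: [0.004, -3.138, -0.002]
force: [1.5, 0.6, -0.4]
gripper_width: 0.0339
gripper_force: 0.0
```

>>> advance:
  ticks: "0,0,0,0,0 | 0,0,0,0,0 | 0,0,0,0,0"
  grip_n: 20

```text
time: 37.85
ee_pos: [0.66, 0.0843, 0.0973]
orientation: [-0.005, 3.14, 0.004]
force: [-0.5, 0.1, 0.9]
gripper_width: 0.0177
gripper_force: 0.0
```

>>> advance:
  ticks: "0,0,0.011,0,0 | 0,0,0.022,0,0 | 0,0,0.033,0,0 | 0,0,0.041,0,0 | 0,0,0.042,0,0"
  grip_n: 25

```text
time: 38.35
ee_pos: [0.6596, 0.1245, 0.0972]
orientation: [-0.006, 3.141, -0.004]
force: [-1.6, -8.1, 6.0]
gripper_width: 0.0137
gripper_force: 25.0
```

>>> advance:
  ticks: "0,0,0.002,0,0 | 0,0,0.003,0,0 | 0,0,0.003,0,0"
  grip_n: 25

```text
time: 38.65
ee_pos: [0.6596, 0.1246, 0.0972]
orientation: [0.002, -3.141, 0.007]
force: [-1.7, -9.7, 7.9]
gripper_width: 0.0141
gripper_force: 25.0
```

>>> advance:
  ticks: "0.03,0,-0.003,0,0 | 0.04,0,-0.003,0,0 | 0.04,0,-0.003,-0.04,0 | 0.04,0,-0.003,-0.08,0 | 0.04,0.03,0,-0.12,0"
  grip_n: 20

```text
time: 39.15
ee_pos: [0.6304, 0.1305, 0.2165]
orientation: [-0.007, 3.141, 0.001]
force: [0.8, 0.8, 1.0]
gripper_width: 0.0384
gripper_force: 0.0
```

>>> advance:
  ticks: "0.04,0.05,0.04,-0.03,0 | 0.04,0.08,0.08,-0.06,0 | 0.04,0.1,0.13,-0.06,0 | 0.04,0.12,0.17,-0.06,0 | 0.04,0.12,0.17,-0.06,0"

```text
time: 39.65
ee_pos: [0.5043, 0.3063, 0.277]
orientation: [0.02, -3.139, -0.01]
force: [0.0, 1.4, -1.2]
gripper_width: 0.0398
gripper_force: 0.0
```

```bash
python3 - <<'E'
from h import *
t=cap('top','t11.png');s=cap('scene','s11.png')
cv2.imwrite('pics/c11.png',np.hstack([cv2.resize(t['pixels'][110:215,200:430,::-1],(440,300)),cv2.resize(s['pixels'][200:380,290:520,::-1],(360,300))]))
c=t;hsv=cv2.cvtColor(c['pixels'],cv2.COLOR_RGB2HSV);m=cv2.inRange(hsv,(0,180,40),(4,255,255));n,l,q,ce=cv2.connectedComponentsWithStats(m)
for i in range(1,n):
  if q[i,4]>20: print(ce[i].round(1),q[i],atz(c,[ce[i]],.09).round(4))
E
```

```text
[377.1  71.3] [365  58  26  25 317] [[ 0.9026 -0.1298  0.09  ]]
[351.  127.4] [344 116  15  24 353] [[ 0.7809 -0.0725  0.09  ]]
[367.4 126.4] [363 116  10  23 204] [[ 0.7824 -0.1054  0.09  ]]
[252.5 189.6] [248 184  10  13  93] [[0.6562 0.1238 0.09  ]]
```

View pics/c11.png

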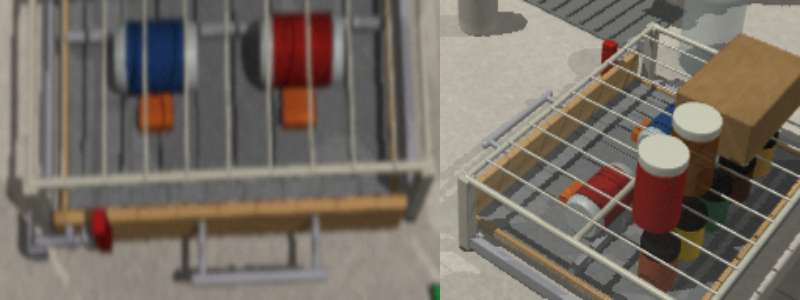

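The tray is home, the lock is shut at top-view (252,190), and both tins sit against the rail with their wedges touching. Handing in.

```bash
python3 -c "
from station import manip
print(manip.hand_in())"
```

```text
the job is handed in; nothing more can be done
None
```

I handed the job in with both tins (red and blue, no green one present) on their sides between the cross rail and a wedge each, the tray pushed home and the lock shut; the hand-in returned no verdict.

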